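# Load the sieve shaker and switch it on

## Robot

A 7-joint arm with a two-finger parallel gripper is mounted at the origin on the work surface. World frame = base frame: x ahead of the robot, y to its left, z up, the work surface at z = 0. Lengths are in m, angles in rad, forces in N, time in s.
With the tool pointing down it reaches from about 0.425 to 0.825 m from the base axis. Payload 3.6 kg.
Tool frame: the origin (TCP) lies midway between the tips of the shut fingers; the grasp point (between the pads) lies 19 mm behind it; x points along the fingers, y is the direction in which the jaws open and shut, and the axes are right-handed (so a half turn about x gives the same grasp; the last joint's range is limited). The gripper opens to 85 mm and grips with 20 to 120 N. Pads are 22 mm wide; open, the fingers measure 114 mm over their backs; the gripper's body (76 mm by 85 mm) begins 54 mm behind the grasp point. The pads swing forward as they close: fully open they stand 13 mm farther back than shut.
Start: joints at [1.091, 0.615, -0.013, 1.423, 0.008, 1.103, -0.04], TCP at [0.285, -0.584, 0.231] pointing down, gripper open.
Joint ranges: [-3.12, 3.12], [-0.3, 2.06], [-1.34, 1.32], [0.26, 2.42], [-1.36, 4.5], [0.01, 1.98], [-2.84, 2.84]. Speed limits (rad/s): [2.79, 2.79, 3.14, 3.14, 3.14, 3.14, 3.14].

## Interface

Orientations are given as a unit quaternion [w, x, y, z].
In Python, from station import get_state, camera, camera_info, job gives the robot as it stands.
- The arm moves only by the tool step_arm, never from a script. Its argument "commands" is a list of rows, each a list of 7 numbers: the shift along the tool's x, y, z each as a share of 0.1 m, from -1 to 1, then the turn, a rotation vector about the tool's x, y, z each as a share of 90 degrees, from -1 to 1, then the closure, from -1 (fully open) to 1 (shut), so that 0 is half open. In form: [[dx, dy, dz, ax, ay, az, fingers], ...]. A call has 1 to 8 rows; each row is the pose to reach, as a shift and turn from the pose measured when the call began, along the tool's axes at that moment; what a row does not reach only later rows make up. A row lasts 1/12 s, in which the tool goes at most 41.7 mm and 7.16 degrees, less where a joint would pass 70% of its speed; a pose out of reach is approached as far as the arm can. A call with a number of a shift or a turn outside -1 to 1 is refused whole. A call with a gripper value outside its range is refused whole. The fingers move at their own pace and stop on an object; "newtons" is the grip in N (left out, the last holds). Time passes only in rows, so rows that repeat a pose let the fingers close. It gives the time, the measured TCP pose, the force and the opening at its end, in the units of the state.
- get_state(): the state, without advancing time (a new reading comes with each control period).
- camera(name): name is "side" or "top"; returns the picture (384x512x3 uint8, blue, green, red); there is no depth.
- camera_info(name): a dict with "K" (3x3 intrinsics, pixels), "k1" (the pictures are not rectified: a ray, as slopes to the right and down, at radius r is drawn at 1 + k1 r^2 times it, then the intrinsics apply), "world_from_camera" (4x4, takes a point from camera to world coordinates). Camera axes: x right, y down, z forward; pixel columns grow to the right and rows downward; lengths in m; the calibration is good to about 2 mm. A picture is of the moment at which its call begins. camera_info takes no time and is no camera call.
- job.job_done(): hands the job in, once; it reports no verdict.
The state is a dict: "time": time; "joint_pos": joint angles; "qd": joint speeds; "tau": joint torques, N m; "tool_pos": TCP position; "eef_rot": TCP orientation; "contact_force": force on the tool from outside, world axes, zero at the start; "wrist_torque": the same for the moment, N m; "width": finger opening in m.
Only numpy, scipy, OpenCV 4.12 (cv2) and the standard library are available. Lean on these libraries where they do the work, as an engineer would, in place of code of your own. Each camera call takes 0.05 s, during which the arm holds its last target. There are 200 camera calls.

## Task

Tip all six stones from the beaker into the round sieve on top of the shaker, then stand the empty beaker upright on the bench and let go of it. Only then switch the shaker on: turn the red handle on its sloping panel a quarter turn clockwise until it sits home in the ON detent. Leave the bottle, the jar and the tin where they stand.

Things in the scene. Friction and masses are not known exactly. Their poses are not given: they have to be found in the camera images.
- shaker: White bench-top sieve shaker with a blue band, 300 x 240 mm, deck 90 mm high, fixed. Origin on the bench under its middle; -x is its front, z up. The grey control panel at the front slopes: its outward normal leans 35 degrees from vertical towards the shaker's -x; the centre of the panel's face is at (-115, 0, 60) mm.
- timer_box (a point): Centre of the white timer box, 66 x 180 x 36 mm (axes as the shaker's), held by two posts over the upper part of the panel; its underside is 180 mm above the bench. It keeps the gripper from coming to the handle straight from above.
- sieve_in (a point): Centre of the mesh floor of the steel test sieve fixed on the shaker (at (62, 0, 104) mm in the shaker's frame): an open round pan, 146 mm inner diameter, 152 mm outer, rim 36 mm above this point. Axes as the shaker's.
- handle_grip (a point): Gripping point of the red handle, on its turning axis, 32 mm out from the panel face. z points outward along the axis (35 degrees from vertical, leaning to the shaker's front), y along the grip bar. The bar is 62 mm long, 14 mm thick (along x), 8 to 44 mm above the panel face, on a hub 44 mm across and 6 mm high. Yellow disc behind it.
- handle (a joint): Angle of the red handle: 0 = OFF detent (bar level, crossways to the shaker), 1.571 = ON detent and end stop (bar pointing up and down the slope). It grows as the handle turns clockwise, seen from in front of the panel. A spring detent draws it to the nearer end; about 0.45 N m carries it over the middle, so it wants a firm grip.
- beaker: Clear plastic beaker with two thin blue rings, loose, 80 g, 90 mm high; outer diameter 54 mm at the foot growing evenly to 68 mm at the rim, wall 3 mm, floor 4 mm. Origin at the centre of its underside, z up through the mouth. Holds the six stones at the start.
- stone0: Smooth brown round stone, 20 mm across, 11 g. Origin at its centre. In the beaker at the start.
- stone1: Smooth brown round stone, 20 mm across, 11 g. Origin at its centre. In the beaker at the start.
- stone2: Smooth brown round stone, 20 mm across, 11 g. Origin at its centre. In the beaker at the start.
- stone3: Smooth brown round stone, 20 mm across, 11 g. Origin at its centre. In the beaker at the start.
- stone4: Smooth brown round stone, 20 mm across, 11 g. Origin at its centre. In the beaker at the start.
- stone5: Smooth brown round stone, 20 mm across, 11 g. Origin at its centre. In the beaker at the start.
- bottle: Bystander: clear bottle with a blue cap, 60 mm diameter, 130 mm high. Origin at the centre of its underside.
- jar: Bystander: amber jar with a white lid, 60 mm diameter, 80 mm high. Origin at the centre of its underside.
- tin: Bystander: round aluminium tin with a green lid, 76 mm diameter, 46 mm high. Origin at the centre of its underside.
Things that resemble listed ones, but are neither listed nor needed, are in the scene too. Leave any purple look-alike of the beaker alone.

How it is judged:
By the outcome, as a careful person would: the job done as asked, in the order asked, and still so for the second after the job is handed in, with the robot touching nothing.
It also fails if it takes over 61 s, if anything falls off the work surface, if the arm or the gripper's body presses on something with over 40 N, if the wrist force passes 120 N, or if a joint passes its speed limit or range.

## Working session

There is one attempt and no reset: what is moved stays moved. The work goes in short steps, Python scripts to look and compute and a tool call to move; the robot and the scene stay as the last step left them, time stands still between calls to the robot, and variables do not carry over. Pictures are saved under pics/ and viewed, about 8 in all and at most 12, crops included, and the job is handed in when it is done.

Besides the shell and the picture viewer there is one more tool, called after "Call:" by a JSON object that holds its "api" and its "payload", one argument or row to a line. step_arm: Moves the arm, as the interface text tells. Shift numbers are shares of 0.1 m and turn numbers shares of 90 degrees, none past 1 either way. Its arguments: {"type":"object","properties":{"commands":{"type":"array"},"newtons":{"type":"number"}},"required":["commands"]}

```bash
ls; mkdir -p pics
python3 - <<'E'
from station import *
import cv2,numpy as np
a=camera("side");b=camera("top")
cv2.imwrite("pics/s0.png",a);cv2.imwrite("pics/t0.png",b)
for n in("side","top"):
    i=camera_info(n);print(n,np.array(i["K"]).round(1).tolist(),i["k1"],np.array(i["world_from_camera"]).round(3).tolist())
print(get_state())
E
```

```text
pics
side [[419.7, 0.0, 256.4], [0.0, 419.7, 193.2], [0.0, 0.0, 1.0]] -0.08726849627943722 [[-0.919, -0.249, 0.305, 0.187], [-0.393, 0.568, -0.723, 0.717], [0.007, -0.785, -0.62, 0.806], [0.0, 0.0, 0.0, 1.0]]
top [[378.4, 0.0, 253.0], [0.0, 378.4, 185.7], [0.0, 0.0, 1.0]] -0.11449099684583376 [[-0.014, -0.987, 0.162, 0.357], [-1.0, 0.018, 0.017, -0.066], [-0.02, -0.162, -0.987, 1.201], [0.0, 0.0, 0.0, 1.0]]
{'time': 0.1, 'joint_pos': array([ 1.09048746,  0.61586375, -0.01263272,  1.4247321 ,  0.00808529,
        1.10341025, -0.04035454]), 'qd': array([-0.00131088, -0.002933  ,  0.0004211 , -0.00481064, -0.00013478,
       -0.00069748,  0.00078278]), 'tau': array([ 7.94248463e-04, -4.70379066e+01,  2.59828605e-01, -1.71568286e+01,
        1.00683604e-02,  5.93874429e-03, -1.88442209e-05]), 'tool_pos': array([ 0.28467556, -0.58358097,  0.23022934]), 'eef_rot': array([-0.15829905, -0.68878134, -0.15992653,  0.68916266]), 'contact_force': array([ 0.22414035,  0.08350048, -0.10402182]), 'wrist_torque': array([0.03079837, 0.00155845, 0.04999438]), 'width': 0.08538394762139939}
```

View pics/s0.png

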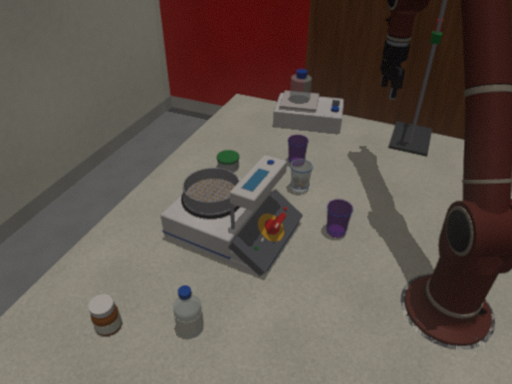

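View pics/t0.png

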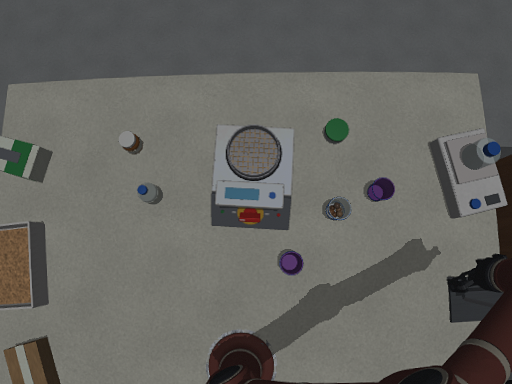

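The side view shows the shaker with its sieve (212,192), the handle (275,222) and the timer box (258,180). There are three beaker-like things:

| Thing | Side px | Top px |
|---|---|---|
| Clear, holding stones | (301,176) | (337,208) |
| Purple | (298,150) | (381,189) |
| Purple | (339,218) | (290,263) |

The clear one with the stones fits the description. I'll confirm that in a crop and measure.

```bash
cat > h.py <<'E'
import cv2,numpy as np
from station import *
from scipy.spatial.transform import Rotation as R
I={n:camera_info(n) for n in("side","top")}
def ray(n,u,v):
    i=I[n];K=np.array(i["K"]);k=i["k1"]
    d=np.array([(u-K[0,2])/K[0,0],(v-K[1,2])/K[1,1]]);p=d.copy()
    for _ in range(20): p=d/(1+k*(p@p))
    T=np.array(i["world_from_camera"]);r=T[:3,:3]@np.array([*p,1]);return T[:3,3],r/np.linalg.norm(r)
def onz(n,u,v,z):
    o,r=ray(n,u,v);return o+r*(z-o[2])/r[2]
def tri(a,b):
    o1,r1=ray("side",*a);o2,r2=ray("top",*b)
    s=np.linalg.lstsq(np.c_[r1,-r2],o2-o1,rcond=None)[0];p,q=o1+s[0]*r1,o2+s[1]*r2
    return (p+q)/2,np.linalg.norm(p-q)
def proj(n,P):
    i=I[n];T=np.array(i["world_from_camera"]);K=np.array(i["K"]);c=T[:3,:3].T@(np.array(P)-T[:3,3]);p=c[:2]/c[2]
    p=p*(1+i["k1"]*(p@p));return K[:2,:2]@p+K[:2,2]
def rotm(q): return R.from_quat(np.r_[q[1:],q[0]]).as_matrix()
def blobs(im,lo,hi,amin=15):
    m=cv2.inRange(cv2.cvtColor(im,cv2.COLOR_BGR2HSV),lo,hi)
    n,l,s,c=cv2.connectedComponentsWithStats(m)
    return [(s[i].tolist(),c[i].round(1).tolist()) for i in range(1,n) if s[i,4]>=amin]
E
python3 - <<'E'
from h import *
a=cv2.imread("pics/s0.png");b=cv2.imread("pics/t0.png")
f=lambda im,x,y,w,h,s:cv2.resize(im[y:y+h,x:x+w],None,fx=s,fy=s,interpolation=cv2.INTER_CUBIC)
c1=f(a,160,130,160,140,2.5);c2=f(b,205,115,160,140,2.5);c3=f(a,275,140,80,70,5);c4=f(b,300,180,80,70,5)
cv2.imwrite("pics/c0.png",np.vstack([np.hstack([c1,c2]),np.hstack([c3,c4])])[:, :800][:700].repeat(1,0)[::1] if 0 else cv2.resize(np.vstack([np.hstack([c1,c2]),np.hstack([c3,c4])]),(680,596)))
for n,im in(("side",a),("top",b)):
    print(n,"red",blobs(im,(0,150,90),(8,255,255)));print(n,"yel",blobs(im,(15,120,90),(32,255,255)));print(n,"blue",blobs(im,(95,80,60),(125,255,255)))
E
```

```text
side red [([265, 213, 21, 18, 157], [274.6, 221.5])]
side yel [([259, 215, 25, 26, 229], [270.3, 229.6])]
side blue [([297, 69, 10, 6, 42], [301.5, 71.3]), ([332, 105, 7, 7, 36], [335.0, 107.9]), ([268, 160, 6, 4, 20], [270.3, 161.6]), ([243, 169, 25, 22, 241], [255.1, 179.5]), ([178, 286, 13, 14, 141], [184.1, 291.9])]
top red [([239, 209, 21, 13, 148], [249.6, 215.2])]
top yel [([237, 209, 8, 8, 33], [239.7, 211.4]), ([257, 210, 6, 10, 36], [260.2, 213.3]), ([244, 222, 13, 2, 24], [250.0, 222.5])]
top blue [([487, 142, 14, 14, 144], [493.5, 147.9]), ([137, 185, 10, 10, 72], [141.7, 189.2]), ([225, 187, 34, 13, 365], [241.6, 193.3]), ([269, 192, 7, 7, 36], [271.9, 195.0]), ([471, 199, 10, 10, 78], [475.5, 203.2])]
```

View pics/c0.png

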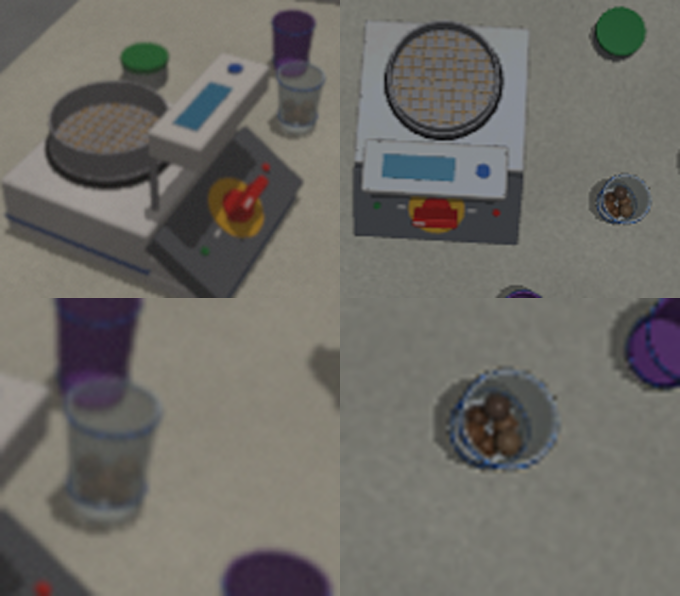

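The crop confirms it: the clear beaker with two blue rings and brown stones has its rim at about side (301,165) and top (339,208). The red handle bar lies crossways (OFF), with the sieve rim at top (254,152).

Run:
```python
from h import *
b=cv2.imread("pics/t0.png");a=cv2.imread("pics/s0.png")
print("rim",tri((301.4,164.7),(339.3,208.2)),onz("top",339.3,208.2,.09),onz("side",301.4,164.7,.09))
print("foot",onz("top",300+(487-340)/4.25,180+(425-298)/4.25,.01), onz("side",275+107/4.25,140+(495-298)/4.25,.01))
s=onz("top",253.9,152.2,.14);print("sieve rim",s, onz("side",160+112/2.125,130+112/2.125,.14))
print("red",tri((274.6,221.5),(249.6,215.2)))
print("bar ends", onz("top",239,215,.09),onz("top",260,215,.09))
# deck edges yaw: white region in top
for p in [(217,126),(294,127.5)]: print("deck back",onz("top",*p,.09))
print("box front/back corners",[onz("top",205+(x-340)/2.125,115+y/2.125,.216).round(4) for x,y in[(368,140),(508,147),(504,198),(362,191)]])
print("deck edges",[onz("top",205+(x-340)/2.125,115+y/2.125,.09).round(4) for x,y in[(364,22),(529,29)]])
g=cv2.cvtColor(b,cv2.COLOR_BGR2GRAY)[120:180,215:295]
c=cv2.HoughCircles(cv2.medianBlur(g,3),cv2.HOUGH_GRADIENT,1,20,param1=80,param2=15,minRadius=24,maxRadius=32);print(c+np.array([215,120,0]))
for n,q in(("bottle",(141.7,189.2)),("jar",(126,137)),("tin",(337,130))):print(n,onz("top",*q,{"bottle":.13,"jar":.08,"tin":.046}[n]))
print("purple",onz("top",381,189,.05),onz("top",290,262,.05))
T=rotm(get_state()["eef_rot"]);print(T.round(3))
```

```text
rim (array([ 0.46839222, -0.30019079,  0.08985255]), np.float64(0.0003439985175368576)) [ 0.46820969 -0.30019848  0.09      ] [ 0.46850437 -0.29995247  0.09      ]
foot [ 0.47116828 -0.30180825  0.01      ] [ 0.46572412 -0.29788405  0.01      ]
sieve rim [ 0.62974272 -0.05127248  0.14      ] [ 0.63724012 -0.05427973  0.14      ]
red (array([ 0.45255621, -0.03501655,  0.08501078]), np.float64(0.0003908764443846693))
bar ends [ 0.45340002 -0.00390746  0.09      ] [ 0.45240982 -0.06568962  0.09      ]
deck back [0.72793882 0.06158186 0.09      ]
deck back [ 0.71821788 -0.17440741  0.09      ]
box front/back corners [array([0.5339, 0.0435, 0.216 ]), array([ 0.5219, -0.1306,  0.216 ]), array([ 0.4585, -0.1239,  0.216 ]), array([0.47 , 0.051, 0.216])]
deck edges [array([0.7301, 0.0638, 0.09  ]), array([ 0.7146, -0.1741,  0.09  ])]
[[[253.5        152.5         27.70000076]]]
bottle [0.52888918 0.27707444 0.13      ]
jar [0.7036355  0.35012136 0.08      ]
tin [ 0.72218031 -0.31555569  0.046     ]
purple [ 0.52922714 -0.44221601  0.05      ] [ 0.3130926 -0.1531457  0.05     ]
[[-0.001  0.438 -0.899]
 [ 0.002 -0.899 -0.438]
 [-1.    -0.002  0.   ]]
```

```bash
cat > ov.py <<'E'
from h import *
O=np.array([.571,-.047,0]);Y=np.radians(-4)
S=R.from_euler("z",Y).as_matrix()
def sh(p): return O+S@(np.array(p)/1000)
n=np.array([-np.sin(np.radians(35)),0,np.cos(np.radians(35))]);ex=np.array([np.cos(np.radians(35)),0,np.sin(np.radians(35))]);ey=np.array([0,1,0]);C=np.array([-115,0,60])
def draw(name,im,s,x0,y0):
    out=cv2.resize(im,None,fx=s,fy=s,interpolation=cv2.INTER_CUBIC)
    def poly(P,c,cl=True):
        q=np.array([(proj(name,sh(p))-[x0,y0]+.5)*s-.5 for p in P]).round().astype(int)
        cv2.polylines(out,[q],cl,c,1)
    th=np.linspace(0,2*np.pi,40)
    poly([(62+76*np.cos(t),76*np.sin(t),140) for t in th],(0,255,0))
    poly([(62+76*np.cos(t),76*np.sin(t),90) for t in th],(0,128,0))
    for h in(8,44): poly([C+n*h+ex*a*7+ey*b*31 for a,b in((1,1),(1,-1),(-1,-1),(-1,1))],(255,255,0))
    poly([C+22*(ex*np.cos(t)+ey*np.sin(t)) for t in th],(255,0,255))
    poly([(150,120,90),(150,-120,90),(-90,-120,90),(-90,120,90)],(255,0,0))
    return out
if __name__=="__main__":
    a=cv2.imread("pics/s0.png");b=cv2.imread("pics/t0.png")
    o=np.hstack([draw("side",a[140:280,155:310],2.5,155,140),draw("top",b[115:255,200:305],2.5,200,115)])
    cv2.imwrite("pics/ov.png",o);print(o.shape)
E
python3 ov.py
```

```text
(350, 650, 3)
```

View pics/ov.png

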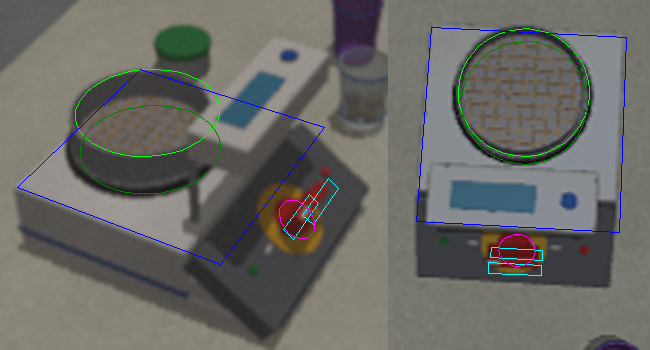

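The overlay fits the sieve and deck to within a few mm; I'll refine the handle later. For the beaker, I'll come in tangentially with the tool pitched and the jaws level. First move: go towards it and yaw.

Call:
{"api": "step_arm", "payload": {
  "commands": [
    [-0.2,-0.55,-1,-0.344,0,0,-1],
    [-0.2,-0.55,-1,-0.344,0,0,-1],
    [-0.2,-0.55,-1,-0.344,0,0,-1],
    [-0.2,-0.55,-1,-0.344,0,0,-1],
    [-0.2,-0.55,-1,-0.344,0,0,-1],
    [-0.2,-0.55,-1,-0.344,0,0,-1]
  ],
  "newtons": 40
}}

```text
time: 0.6
tool_pos: [0.3507, -0.4896, 0.2501]
eef_rot: [0.337, 0.621, 0.339, -0.621]
contact_force: [0.1, 0.0, -0.6]
width: 0.0854
```

```bash
cat > st.py <<'E'
from h import *
import json
s=get_state();T=rotm(s["eef_rot"])
print("t",s["time"],"p",s["tool_pos"].round(4),"q",s["joint_pos"].round(3),"F",s["contact_force"].round(1),"w",round(s["width"],4));print(T.round(3))
open("log.jsonl","a").write(json.dumps([list(s["joint_pos"]),list(s["tool_pos"]),T.tolist()])+"\n")
E
python3 st.py
```

```text
t 0.6 p [ 0.3507 -0.4896  0.2501] q [ 1.015  0.528 -0.165  1.537  0.093  1.087  0.254] F [ 0.1  0.  -0.6] w 0.0854
[[-0.002  0.839 -0.543]
 [ 0.003 -0.543 -0.839]
 [-1.    -0.003 -0.002]]
```

Call:
{"api": "step_arm", "payload": {
  "commands": [
    [0,0,-0.2,0,0.6,0,-1],
    [0,0,-0.3,0,0.6,0,-1],
    [0,0,-0.4,0,0.6,0,-1],
    [0,0,-0.4,0,0.6,0,-1],
    [0,0,-0.4,0,0.6,0,-1],
    [0,0,-0.4,0,0.6,0,-1],
    [0,0,-0.4,0,0.6,0,-1],
    [0,0,-0.4,0,0.6,0,-1]
  ]
}}

```text
time: 1.27
tool_pos: [0.3691, -0.4589, 0.2468]
eef_rot: [0.142, 0.837, 0.453, -0.272]
contact_force: [-0.1, -0.2, -0.5]
width: 0.0852
```

```bash
python3 st.py
cat > fk.py <<'E'
from h import *
import json,itertools
from scipy.optimize import least_squares
D=[json.loads(l) for l in open("log.jsonl")]
D.append([[1.09048746,0.61586375,-0.01263272,1.4247321,0.00808529,1.10341025,-0.04035454],[0.28467556,-0.58358097,0.23022934],rotm(np.array([-0.15829905,-0.68878134,-0.15992653,0.68916266])).tolist()])
def fk(q,s,p):
    h,a,b,L=p;q=np.array(q)*s
    A=lambda ax,t:R.from_euler(ax,t)
    r=A("z",q[0])*A("y",q[1]);u=np.array([0,0,h])+r.apply([0,0,a])
    r=r*A("z",q[2])*A("y",q[3]);u=u+r.apply([0,0,b])
    r=r*A("z",q[4])*A("y",q[5])*A("z",q[6]);u=u+r.apply([0,0,L])
    return u,r.as_matrix()
def best():
    o=[]
    for s in itertools.product((1,-1),repeat=3):
        sg=np.array([-1,1,s[0],1,s[1],1,s[2]])
        f=lambda p:np.concatenate([fk(d[0],sg,p)[0]-d[1] for d in D])
        r=least_squares(f,[.33,.42,.4,.3])
        # tool const rotation consistency
        M=[fk(d[0],sg,r.x)[1].T@np.array(d[2]) for d in D]
        e=sum(np.linalg.norm(m-M[0]) for m in M)
        o.append((r.cost+e,r.cost,e,s,r.x,M[0],sg))
    return min(o,key=lambda x:x[0])
if __name__=="__main__": print(best())
E
python3 fk.py
```

```text
t 1.2667 p [ 0.3691 -0.4589  0.2468] q [ 1.426  0.848 -0.445  1.347 -0.49   1.504  0.614] F [-0.1 -0.2 -0.5] w 0.0852
[[ 0.442  0.835 -0.326]
 [ 0.681 -0.55  -0.483]
 [-0.583 -0.009 -0.812]]
(np.float64(0.0003515016753731141), np.float64(0.00035149798272388663), np.float64(3.6926492274633925e-09), (-1, -1, -1), array([0.12825698, 0.70805359, 0.27039365, 0.35921186]), array([[-4.74814109e-16, -1.00000000e+00, -1.30118646e-16],
       [-2.21183205e-16,  1.62146660e-16, -1.00000000e+00],
       [ 1.00000000e+00, -4.75020739e-16, -1.85051383e-16]]), array([-1,  1, -1,  1, -1,  1, -1]))
```

```bash
cat > fk.py <<'E'
from h import *
import json
from scipy.optimize import least_squares
D=[json.loads(l) for l in open("log.jsonl")]
D.append([[1.09048746,0.61586375,-0.01263272,1.4247321,0.00808529,1.10341025,-0.04035454],[0.28467556,-0.58358097,0.23022934],rotm(np.array([-0.15829905,-0.68878134,-0.15992653,0.68916266])).tolist()])
sg=np.array([-1,1,-1,1,-1,1,-1])
M=np.array([[0,-1,0],[0,0,-1],[1,0,0.]])
lo=np.array([-3.12,-.3,-1.34,.26,-1.36,.01,-2.84]);hi=np.array([3.12,2.06,1.32,2.42,4.5,1.98,2.84])
A=lambda ax,t:R.from_euler(ax,t)
def fk(q,p):
    h,a,b,L,o1,o2=p;q=np.array(q)*sg
    r=A("z",q[0])*A("y",q[1]);u=np.array([0,0,h])+r.apply([0,o1,a])
    r=r*A("z",q[2])*A("y",q[3]);u=u+r.apply([0,o2,b])
    r=r*A("z",q[4])*A("y",q[5])*A("z",q[6]);u=u+r.apply([0,0,L])
    return u,r.as_matrix()@M
P0=np.array([.285,.42,.314,.32,0,0])
P=least_squares(lambda p:np.r_[np.concatenate([fk(d[0],p)[0]-d[1] for d in D]),.01*(p-P0)],P0).x
def ik(pos,Rm,q0,lam=.003):
    f=lambda q:np.r_[(fk(q,P)[0]-pos)*10,R.from_matrix(fk(q,P)[1].T@Rm).as_rotvec()*3,lam*(q-q0)]
    r=least_squares(f,np.clip(q0,lo+.01,hi-.01),bounds=(lo,hi));q=r.x
    u,m=fk(q,P);return q,np.linalg.norm(u-pos)*1000,np.degrees(np.linalg.norm(R.from_matrix(m.T@Rm).as_rotvec()))
def frame(x,y):
    x=np.array(x,float);x/=np.linalg.norm(x);y=np.array(y,float);y-=x*(x@y);y/=np.linalg.norm(y);return np.c_[x,y,np.cross(x,y)]
def head(az,pitch,roll=0):
    a,p=np.radians([az,pitch]);x=[np.cos(a)*np.cos(p),np.sin(a)*np.cos(p),-np.sin(p)]
    return frame(x,[np.sin(a),-np.cos(a),0])@A("x",np.radians(roll)).as_matrix()
def cmd(pos,Rm):
    s=get_state();T=rotm(s["eef_rot"]);return (T.T@(np.array(pos)-s["tool_pos"])/.1).round(2),(R.from_matrix(T.T@Rm).as_rotvec()/(np.pi/2)).round(3)
E
python3 - <<'E'
from fk import *
print(P.round(4),[np.round((fk(d[0],P)[0]-d[1])*1000,1).tolist() for d in D])
q=np.array(D[0][0]);q=np.array(D[1][0])
def show(n,pos,Rm,q):
    r=ik(np.array(pos),Rm,q);print(n,r[0].round(2),round(r[1],1),round(r[2],1));return r[0]
t=head(57.4,20)[:,0];g=np.array([.468,-.3,.065])+.024*t
q=show("stage",g-.1*t,head(57.4,20),q);q=show("grasp",g,head(57.4,20),q);q=show("lift",g+[0,0,.2],head(57.4,15),q)
for az in(50,70,90):
    for ro in(0,60,130,-60,-130): show(("pour",az,ro),np.array([.62,-.05,.28]),head(az,10,ro),q)
n=np.array([-np.sin(np.radians(35)),0,np.cos(np.radians(35))]);S=A("z",np.radians(-4)).as_matrix();n=S@n;ex=S@np.array([np.cos(np.radians(35)),0,np.sin(np.radians(35))]);H=np.array([.438,-.038,.086])
for nm,y in(("jaw+",ex),("jaw-",-ex)):
    for tilt in(0,20,35):
        # approach axis tilted about bar axis... lean further to front
        xx=A("y",0).apply(-n);xx=np.cos(np.radians(tilt))*(-n)+np.sin(np.radians(tilt))*ex
        yy=np.cos(np.radians(tilt))*ex+np.sin(np.radians(tilt))*n
        yy=yy if nm=="jaw+" else -yy
        for q0 in(np.array(D[-1][0]),np.array([.1,.3,0,2,3.1,.6,1.5]),np.array([.1,.3,0,2,0.1,.6,1.5]),np.array([.1,.3,1,2,1.5,.6,1.5]),np.array([.1,.3,-1,2,-1.2,.6,1.5])): show((nm,tilt),H+.0*xx,frame(xx,yy),q0)
E
```

```text
[ 0.2567  0.5487  0.3731  0.3054 -0.0121 -0.0098] [[0.1, 0.0, -0.1], [-0.0, -0.0, 0.1], [-0.1, 0.0, 0.0]]
stage [ 1.4   1.13 -0.53  1.56 -0.61  1.24  0.85] 0.0 0.0
grasp [ 1.31  1.17 -0.58  1.69 -0.68  1.03  0.91] 0.0 0.0
lift [ 1.37  0.91 -0.67  1.68 -0.77  1.25  0.71] 0.0 0.0
('pour', 50, 0) [ 1.14  0.95 -1.01  1.99 -1.36  0.61  1.05] 0.0 0.0
('pour', 50, 60) [ 1.14  0.95 -1.01  1.99 -1.36  0.61  0.  ] 0.0 0.0
('pour', 50, 130) [ 1.14  0.95 -1.01  1.99 -1.36  0.61 -1.22] 0.0 0.0
('pour', 50, -60) [ 1.25  1.17 -1.34  1.99 -0.94  0.3   1.75] 0.0 0.0
('pour', 50, -130) [ 1.25  1.16 -1.34  1.96 -0.81  0.32  2.84] 3.0 1.3
('pour', 70, 0) [ 0.99  0.95 -0.81  1.69 -0.92  1.04  0.69] 0.0 0.0
('pour', 70, 60) [ 0.9   0.89 -0.62  1.7  -1.04  1.16 -0.26] 0.0 0.0
('pour', 70, 130) [ 0.81  0.85 -0.47  1.7  -1.13  1.25 -1.43] 0.0 0.0
('pour', 70, -60) [ 1.11  1.09 -1.1   1.69 -0.65  0.87  1.52] 0.0 0.0
('pour', 70, -130) [ 1.17  1.24 -1.34  1.69 -0.33  0.77  2.46] 0.0 0.0
('pour', 90, 0) [ 0.85  1.04 -0.76  1.38 -0.69  1.43  0.53] 0.0 0.0
('pour', 90, 60) [ 0.76  0.99 -0.56  1.38 -0.81  1.52 -0.
[... 1519 characters left out ...]
.81  0.98  1.33] 40.4 7.8
('jaw-', 20) [ 0.13  0.3  -0.07  2.37 -1.36  0.01 -1.77] 94.3 28.2
('jaw-', 20) [ 0.84  0.98 -1.34  2.42  2.07  1.07  1.24] 95.1 17.1
('jaw-', 20) [ 0.84  0.98 -1.34  2.42  2.07  1.07  1.24] 95.1 17.1
('jaw-', 20) [ 0.84  0.98 -1.34  2.42  2.07  1.07  1.24] 95.1 17.1
('jaw-', 20) [ 0.84  0.98 -1.34  2.42  2.07  1.07  1.24] 95.1 17.1
('jaw-', 35) [ 2.03  2.06 -1.09  2.36 -1.36  0.01  0.38] 124.7 36.9
('jaw-', 35) [ 1.49  2.06 -1.23  2.42  3.36  0.79  1.86] 134.4 21.1
('jaw-', 35) [ 1.49  2.06 -1.23  2.42  3.36  0.78  1.86] 134.4 21.1
('jaw-', 35) [ 1.49  2.06 -1.23  2.42  3.36  0.78  1.86] 134.4 21.1
('jaw-', 35) [ 1.49  2.06 -1.23  2.42  3.36  0.78  1.86] 134.4 21.1
```

```bash
cat > hd.py <<'E'
from fk import *
S=A("z",np.radians(-4)).as_matrix();c,s=np.cos(np.radians(35)),np.sin(np.radians(35))
n=S@[-s,0,c];ex=S@[c,0,s];ey=S@[0,1,0];H=np.array([.438,-.038,.086])
def pose(th,tau,flip,dep=.015,lean=0):
    # th: handle angle; bar dir b, across a ; lean: rotation about bar axis (deg), + = toward vertical
    rt=R.from_rotvec(-np.radians(th)*n);b=rt.apply(ey);a=rt.apply(ex)
    x=-np.cos(np.radians(tau))*n+np.sin(np.radians(tau))*b
    F=frame(x,a*flip)
    F=R.from_rotvec(np.radians(lean)*ey).as_matrix()@F
    return H+dep*F[:,0],F
E
cat > grid.py <<'E'
from hd import *
rng=np.random.default_rng(0)
seeds=[lo+(hi-lo)*rng.random(7) for _ in range(8)]+[np.array([.8,.9,-1.2,2.3,1.8,1,1.3]),np.array([0,.4,0,2.2,0,.3,1.3])]
for th in(0,45,90):
    for tau in(-80,-60,-40,-20,0,20,40,60,80):
        o=[]
        for fl in(1,-1):
            p,F=pose(th,tau,fl)
            r=min((ik(p,F,q0,1e-4) for q0 in seeds),key=lambda r:r[1]+2*r[2]);o.append((fl,round(r[1]),round(r[2]),r[0].round(2).tolist()))
        print(th,tau,[x if x[1]+x[2]<3 else x[:3] for x in o])
E
python3 grid.py
```

```text
0 -80 [(1, 0, 0, [-1.11, 1.38, 0.88, 2.04, 0.46, 0.79, -1.5]), (-1, 0, 0, [-0.85, 1.17, 0.41, 2.03, 0.86, 1.12, 1.18])]
0 -60 [(1, 0, 0, [-0.29, 0.99, -0.43, 2.22, 1.31, 1.48, -2.37]), (-1, 0, 0, [-0.79, 0.98, 0.3, 2.24, 1.19, 0.9, 0.94])]
0 -40 [(1, 0, 0, [-0.07, 0.9, -0.67, 2.42, 1.58, 1.4, -2.46]), (-1, 0, 0, [0.07, 1.0, -0.92, 2.42, 1.56, 1.62, 0.7])]
0 -20 [(1, 27, 5), (-1, 27, 5)]
0 0 [(1, 38, 7), (-1, 38, 7)]
0 20 [(1, 25, 5), (-1, 25, 5)]
0 40 [(1, 0, 0, [0.8, 0.82, -0.35, 2.41, 4.5, 0.65, 2.53]), (-1, 0, 0, [1.28, 1.19, -1.21, 2.39, 2.13, 0.2, 1.75])]
0 60 [(1, 0, 0, [1.39, 1.49, -1.34, 2.19, 0.59, 0.41, 0.28]), (-1, 0, 0, [1.26, 1.21, -0.97, 2.19, -0.6, 0.39, -1.65])]
0 80 [(1, 0, 0, [1.38, 1.68, -1.34, 1.98, 0.22, 0.76, 0.71]), (-1, 0, 0, [1.22, 1.37, -0.93, 1.98, -0.45, 0.81, -1.72])]
45 -80 [(1, 0, 0, [-0.73, 1.11, 0.78, 1.76, 0.03, 1.19, -1.22]), (-1, 0, 0, [-0.4, 0.95, 0.18, 1.75, 0.42, 1.32, 1.44])]
45 -60 [(1, 0, 0, [-0.75, 0.91, 0.74, 1.98, 0.05, 0.8, -1.24]), (-1, 0, 0, [-0.42, 0.78, 0.19, 1.97, 0.51, 0.93, 1.39])]
45 -40 [(1, 0, 0, [-0.7, 0.73, 0.66, 2.21, 0.15, 0
[... 391 characters left out ...]
, 0, [1.63, 2.06, -1.18, 2.29, -0.99, 0.21, -1.1])]
90 -80 [(1, 0, 0, [0.31, 0.95, -0.47, 1.62, 0.24, 1.44, -1.9]), (-1, 0, 0, [0.28, 0.94, -0.41, 1.62, 0.2, 1.43, 1.28])]
90 -60 [(1, 0, 0, [0.35, 0.78, -0.49, 1.85, 0.31, 1.05, -1.95]), (-1, 0, 0, [0.67, 1.04, -1.14, 1.84, 0.73, 1.34, 0.71])]
90 -40 [(1, 0, 0, [0.35, 0.63, -0.45, 2.1, 0.45, 0.6, -2.07]), (-1, 0, 0, [0.08, 0.59, -0.06, 2.11, 0.06, 0.53, 1.48])]
90 -20 [(1, 0, 0, [0.05, 0.53, -0.02, 2.38, 2.5, 0.04, 2.17]), (-1, 0, 0, [0.8, 0.91, -1.29, 2.36, 1.54, 0.92, -0.03])]
90 0 [(1, 39, 7), (-1, 38, 7)]
90 20 [(1, 91, 16), (-1, 91, 16)]
90 40 [(1, 119, 20), (-1, 116, 18)]
90 60 [(1, 64, 12), (-1, 60, 11)]
90 80 [(1, 15, 3), (-1, 31, 1)]
```

Run:
```python
from fk import *
F=head(57.4,20);t=F[:,0];g=np.array([.468,-.3,.065])+.024*t
print(g,g-.1*t,cmd(g-.1*t,F))
```

```text
[ 0.48015069 -0.28100049  0.05679152] [ 0.4295228  -0.36016512  0.09099353] (array([ 1.85, -0.02,  0.59]), array([-0.009,  0.174, -0.005]))
```

Call:
{"api": "step_arm", "payload": {
  "commands": [
    [0.5,0,0.15,-0.009,0.174,0,-1],
    [0.9,-0.02,0.3,-0.009,0.174,0,-1],
    [0.9,-0.02,0.3,-0.009,0.174,0,-1],
    [0.9,-0.02,0.3,-0.009,0.174,0,-1]
  ]
}}

```text
time: 1.6
tool_pos: [0.3949, -0.4084, 0.1635]
eef_rot: [0.077, 0.865, 0.471, -0.152]
contact_force: [0.7, -0.0, -0.2]
width: 0.0855
```

```bash
python3 st.py;python3 - <<'E'
from fk import *
F=head(57.4,20);t=F[:,0];g=np.array([.468,-.3,.065])+.024*t
print(cmd(g-.1*t,F),cmd(g,F))
E
```

```text
t 1.6 p [ 0.3949 -0.4084  0.1635] q [ 1.454  1.05  -0.515  1.463 -0.596  1.425  0.757] F [ 0.7 -0.  -0.2] w 0.0855
[[ 0.509  0.839 -0.191]
 [ 0.793 -0.544 -0.276]
 [-0.335 -0.011 -0.942]]
(array([0.8 , 0.04, 0.48]), array([-0.008, -0.005, -0.001])) (array([1.8 , 0.03, 0.49]), array([-0.008, -0.005, -0.001]))
```

Call:
{"api": "step_arm", "payload": {
  "commands": [
    [0.4,0.04,0.24,-0.008,0,0,-1],
    [0.8,0.03,0.48,-0.008,0,0,-1],
    [0.8,0.03,0.49,-0.008,0,0,-1],
    [0.8,0.03,0.49,-0.008,0,0,-1]
  ]
}}

```text
time: 1.93
tool_pos: [0.4304, -0.3583, 0.0924]
eef_rot: [0.083, 0.864, 0.474, -0.149]
contact_force: [-0.7, 0.2, 1.0]
width: 0.085
```

```bash
python3 st.py;python3 - <<'E'
from fk import *
F=head(57.4,20);t=F[:,0];g=np.array([.468,-.3,.065])+.024*t
print(cmd(g,F))
a=camera("side");b=camera("top")
f=lambda im,x,y:cv2.resize(im[y:y+120,x:x+120],None,fx=3.3,fy=3.3,interpolation=cv2.INTER_CUBIC)
cv2.imwrite("pics/g1.png",np.hstack([f(a,250,100),f(b,290,150)]))
E
```

```text
t 1.9333 p [ 0.4304 -0.3583  0.0924] q [ 1.396  1.132 -0.527  1.56  -0.614  1.245  0.852] F [-0.7  0.2  1. ] w 0.085
[[ 0.506  0.844 -0.179]
 [ 0.795 -0.536 -0.284]
 [-0.336  0.002 -0.942]]
(array([0.98, 0.  , 0.03]), array([ 0.002, -0.004,  0.001]))
```

View pics/g1.png

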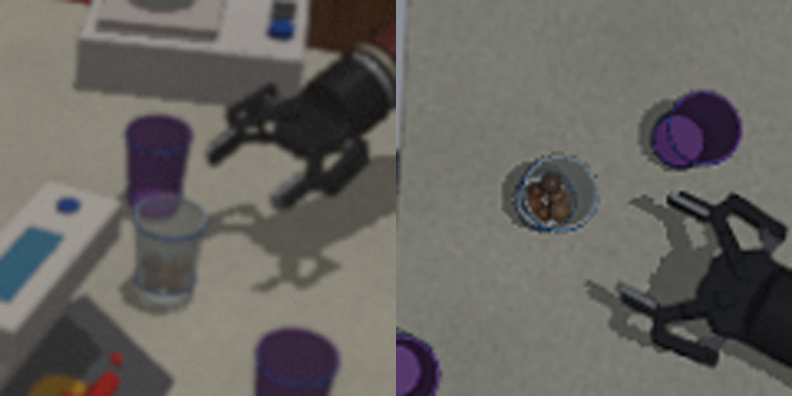

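The view shows the beaker between the two finger lines (the jaws' midpoint at crop (660,250) points at the beaker, (558,193)), and the purple one clear of the right finger. I'll advance and close.

Call:
{"api": "step_arm", "payload": {
  "commands": [
    [0.3,0,0.02,0,0,0,-1],
    [0.6,0,0.03,0,0,0,-1],
    [0.98,0,0.03,0,0,0,-1],
    [0.98,0,0.03,0,0,0,-1],
    [0.98,0,0.03,0,0,0,0.5],
    [0.98,0,0.03,0,0,0,1],
    [0.98,0,0.03,0,0,0,1],
    [0.98,0,0.03,0,0,0,1]
  ],
  "newtons": 40
}}

```text
time: 2.7
tool_pos: [0.4804, -0.2883, 0.0605]
eef_rot: [0.087, 0.866, 0.47, -0.148]
contact_force: [-0.6, -1.4, 6.3]
width: 0.0644
```

Call:
{"api": "step_arm", "payload": {
  "commands": [
    [0,0,0,0,0,0,1],
    [0,0,0,0,0,0,1],
    [0,0,0,0,0,0,1],
    [0,0,0,0,0,0,1]
  ]
}}

```text
time: 3.03
tool_pos: [0.4809, -0.29, 0.0606]
eef_rot: [0.088, 0.866, 0.469, -0.149]
contact_force: [0.3, -2.6, 2.2]
width: 0.0647
```

```bash
python3 st.py
```

```text
t 3.0333 p [ 0.4809 -0.29    0.0606] q [ 1.319  1.169 -0.574  1.675 -0.69   1.042  0.918] F [ 0.3 -2.6  2.2] w 0.0647
[[ 0.517  0.838 -0.175]
 [ 0.786 -0.545 -0.291]
 [-0.34   0.013 -0.94 ]]
```

Call:
{"api": "step_arm", "payload": {
  "commands": [
    [-0.08,0,-0.23,0,0,0,1],
    [-0.17,0,-0.47,0,0,0,1],
    [-0.25,0,-0.7,0,0,0,1],
    [-0.34,0.01,-0.94,0,0,0,1],
    [-0.34,0.01,-0.94,0,0,0,1],
    [-0.34,0.01,-0.94,0,0,0,1]
  ]
}}

```text
time: 3.53
tool_pos: [0.4805, -0.2901, 0.1606]
eef_rot: [0.089, 0.866, 0.469, -0.15]
contact_force: [-1.0, 0.2, -2.3]
width: 0.0646
```

```bash
python3 st.py
python3 - <<'E'
from fk import *
a=camera("side");b=camera("top")
f=lambda im,x,y:cv2.resize(im[y:y+120,x:x+120],None,fx=3.3,fy=3.3,interpolation=cv2.INTER_CUBIC)
cv2.imwrite("pics/g2.png",np.hstack([f(a,240,80),f(b,290,150)]))
E
```

```text
t 3.5333 p [ 0.4805 -0.2901  0.1606] q [ 1.336  1.004 -0.606  1.696 -0.72   1.124  0.813] F [-1.   0.2 -2.3] w 0.0646
[[ 0.516  0.838 -0.176]
 [ 0.785 -0.545 -0.294]
 [-0.343  0.014 -0.939]]
```

View pics/g2.png

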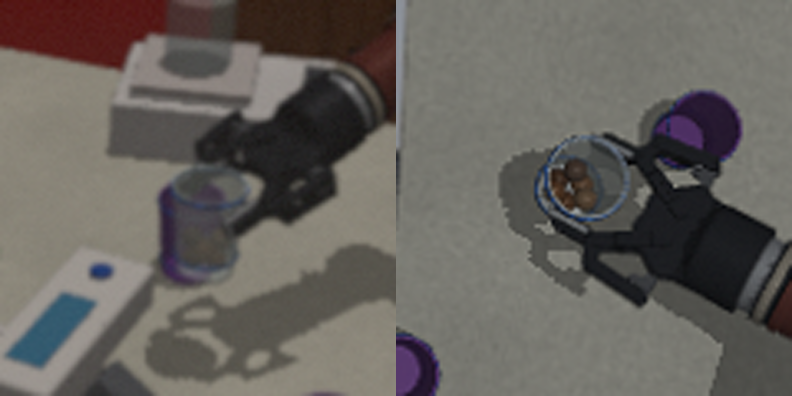

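Held upright with all the stones in it: rim in the top crop at (586,178), stones at about (572,185). Next, the pour path.

```bash
cat > pour.py <<'E'
from fk import *
u=onz("top",290+(586-396)/3.3,150+178/3.3,.19)
p=np.array([.4805,-.2901,.1606]);T=np.array([[.516,.838,-.176],[.785,-.545,-.294],[-.343,.014,-.939]])
rim=T.T@(u-p);ut=T.T@[0,0,1.]     # rim centre and beaker axis in tool
if __name__=="__main__":
    print(u,"rim in tool",rim.round(4))
    C=np.array([.633,-.051]);q=get_state()["joint_pos"]
    for az,pi,ph in((57,20,0),(70,8,0),(75,8,50),(75,8,95),(75,8,120),(75,8,150),(75,8,165)):
        F=head(az,pi,ph);d=F@ut;h=d[:2]/np.linalg.norm(d[:2]) if ph else np.array([1,-.2]);e=-np.degrees(np.arcsin(d[2]))
        m=np.r_[C-.02*h,max(.16+.034*np.cos(np.radians(e)),.20)]+([0,0,.1] if ph<60 else [0,0,0])
        if az==57:m=np.array([.47,-.3,.3])
        tcp=m-F@rim;r=ik(tcp,F,q);q=r[0]
        print(az,ph,"e",e.round(),"h",h.round(2),"tcp",tcp.round(3),"grip",(tcp-.03*F[:,0]).round(3),"base",(m-.09*d).round(3),r[0].round(2),round(r[1],1),round(r[2],1))
E
python3 pour.py
```

```text
[ 0.46927563 -0.3021397   0.19      ] rim in tool [-0.0253 -0.0024 -0.0221]
57 0 e -89.0 h [ 1.  -0.2] tcp [ 0.481 -0.288  0.271] grip [ 0.466 -0.311  0.281] base [ 0.469 -0.299  0.21 ] [ 1.35  0.84 -0.64  1.66 -0.75  1.25  0.66] 0.0 0.0
70 0 e -78.0 h [ 1.  -0.2] tcp [ 0.623 -0.027  0.275] grip [ 0.613 -0.055  0.279] base [ 0.618 -0.029  0.212] [ 0.97  0.98 -0.82  1.73 -0.98  1.01  0.75] 0.0 0.0
75 50 e -39.0 h [ 0.82 -0.57] tcp [ 0.608 -0.014  0.281] grip [ 0.6   -0.042  0.285] base [ 0.559 -0.     0.243] [ 0.87  0.91 -0.65  1.71 -1.02  1.18 -0.07] 0.0 0.0
75 95 e 3.0 h [ 0.81 -0.58] tcp [ 0.602 -0.009  0.196] grip [ 0.594 -0.038  0.2  ] base [0.544 0.013 0.204] [ 0.78  1.01 -0.49  1.75 -1.09  1.2  -0.66] 0.0 0.0
75 120 e 25.0 h [ 0.75 -0.67] tcp [ 0.605 -0.007  0.205] grip [ 0.598 -0.036  0.21 ] base [0.557 0.016 0.239] [ 0.73  0.98 -0.42  1.74 -1.13  1.25 -1.08] 0.0 0.0
75 150 e 50.0 h [ 0.5  -0.86] tcp [ 0.617 -0.004  0.214] grip [ 0.61  -0.032  0.218] base [0.594 0.016 0.269] [ 0.67  0.95 -0.35  1.72 -1.18  1.31 -1.61] 0.0 0.0
75 165 e 59.0 h [ 0.19 -0.98] tcp [ 0.629 -0.002  0.217] grip [ 0.621 -0.031  0.221] base [0.62  0.015 0.277] [ 0.64  0.95 -0.31  1.69 -1.2   1.33 -1.89] 0.0 0.0
```

```bash
cat > wp.py <<'E'
from pour import *
C=np.array([.633,-.051])
def wp(az,pi,ph,mz,off=.005):
    F=head(az,pi,ph);d=F@ut;h=d[:2]/np.linalg.norm(d[:2]) if ph else np.array([1,-.3]);m=np.r_[C-off*h,mz];return m-F@rim,F
W=[wp(70,10,0,.31,.04),wp(78,8,55,.28),wp(78,8,95,.235),wp(78,8,125,.222),wp(78,8,140,.23)]
if __name__=="__main__":
    import sys
    for i,w in enumerate(W): 
        c=cmd(*w);print(i,w[0].round(3),c[0],c[1])
E
python3 wp.py
```

```text
0 [ 0.603 -0.02   0.284] [ 2.33 -0.43 -2.18] [-0.031  0.111 -0.142]
1 [ 0.617 -0.022  0.262] [ 2.46 -0.3  -1.99] [ 0.552  0.012 -0.273]
2 [ 0.612 -0.019  0.231] [ 2.56 -0.36 -1.7 ] [ 0.989 -0.088 -0.28 ]
3 [ 0.616 -0.018  0.229] [ 2.6  -0.34 -1.7 ] [ 1.315 -0.171 -0.27 ]
4 [ 0.62  -0.017  0.242] [ 2.58 -0.31 -1.82] [ 1.478 -0.216 -0.258]
```

Call:
{"api": "step_arm", "payload": {
  "commands": [
    [-0.1,0,-0.3,0,0,0,1],
    [-0.25,0,-0.65,0,0,0,1],
    [-0.34,0,-1,0,0,0,1],
    [-0.15,-0.1,-1,0,0.03,-0.03,1],
    [0.1,-0.15,-1,0,0.05,-0.05,1],
    [0.4,-0.2,-1,0,0.05,-0.07,1],
    [0.6,-0.2,-1,0,0.05,-0.07,1],
    [0.6,-0.2,-1,0,0.05,-0.07,1]
  ]
}}

```text
time: 4.3
tool_pos: [0.5115, -0.1971, 0.2303]
eef_rot: [0.057, 0.842, 0.523, -0.12]
contact_force: [-0.4, 1.4, -0.7]
width: 0.0645
```

```bash
python3 st.py; python3 wp.py|head -2
```

```text
t 4.3 p [ 0.5115 -0.1971  0.2303] q [ 1.243  0.934 -0.686  1.752 -0.792  1.157  0.738] F [-0.4  1.4 -0.7] w 0.0645
[[ 0.425  0.894 -0.142]
 [ 0.867 -0.447 -0.221]
 [-0.261 -0.029 -0.965]]
0 [ 0.603 -0.02   0.284] [ 1.78  0.01 -1.04] [-0.034  0.056 -0.067]
1 [ 0.617 -0.022  0.262] [ 1.88  0.16 -0.84] [ 0.557 -0.004 -0.178]
```

Call:
{"api": "step_arm", "payload": {
  "commands": [
    [0.1,0,-0.35,0,0.02,-0.02,1],
    [0.3,0,-0.7,-0.02,0.04,-0.04,1],
    [0.6,0,-1,-0.034,0.056,-0.067,1],
    [0.95,0.01,-1,-0.034,0.056,-0.067,1],
    [1,0.01,-1,-0.034,0.056,-0.067,1],
    [1,0.01,-1,-0.034,0.056,-0.067,1]
  ]
}}

```text
time: 4.8
tool_pos: [0.5682, -0.0858, 0.2996]
eef_rot: [0.049, 0.814, 0.574, -0.072]
contact_force: [-0.4, -0.6, -2.1]
width: 0.0648
```

```bash
python3 st.py; python3 wp.py|head -2
```

```text
t 4.8 p [ 0.5682 -0.0858  0.2996] q [ 1.09   0.897 -0.796  1.745 -0.896  1.133  0.696] F [-0.4 -0.6 -2.1] w 0.0648
[[ 0.332  0.942 -0.06 ]
 [ 0.927 -0.337 -0.162]
 [-0.173 -0.002 -0.985]]
0 [ 0.603 -0.02   0.284] [0.75 0.1  0.03] [-0.001 -0.001  0.004]
1 [ 0.617 -0.022  0.262] [0.82 0.25 0.24] [ 0.595 -0.021 -0.088]
```

Now to W1, with the roll to 55°.

Call:
{"api": "step_arm", "payload": {
  "commands": [
    [0.35,0.05,0,0,0,0,1],
    [0.7,0.1,0,0.05,0,-0.02,1],
    [0.82,0.2,0.1,0.15,0,-0.05,1],
    [0.82,0.25,0.2,0.25,0,-0.07,1],
    [0.82,0.25,0.24,0.33,-0.01,-0.088,1],
    [0.82,0.25,0.24,0.41,-0.02,-0.088,1],
    [0.82,0.25,0.24,0.49,-0.02,-0.088,1],
    [0.82,0.25,0.24,0.57,-0.02,-0.088,1]
  ]
}}

```text
time: 5.47
tool_pos: [0.6178, -0.0248, 0.2595]
eef_rot: [-0.277, 0.726, 0.548, -0.311]
contact_force: [-0.8, -0.2, -1.5]
width: 0.0647
```

```bash
python3 st.py; python3 wp.py|tail -4
```

```text
t 5.4667 p [ 0.6178 -0.0248  0.2595] q [ 0.829  0.96  -0.607  1.628 -0.969  1.245 -0.072] F [-0.8 -0.2 -1.5] w 0.0647
[[ 0.207  0.623 -0.754]
 [ 0.967 -0.246  0.062]
 [-0.147 -0.743 -0.653]]
1 [ 0.617 -0.022  0.262] [ 0.02 -0.03 -0.01] [ 0.07   0.002 -0.004]
2 [ 0.612 -0.019  0.231] [0.08 0.16 0.23] [ 0.515  0.001 -0.005]
3 [ 0.616 -0.018  0.229] [0.11 0.2  0.22] [ 0.848 -0.001 -0.005]
4 [ 0.62  -0.017  0.242] [0.1  0.13 0.11] [ 1.015e+00 -1.000e-03 -5.000e-03]
```

Call:
{"api": "step_arm", "payload": {
  "commands": [
    [0.03,0.02,0.03,0.07,0,0,1],
    [0.04,0.05,0.08,0.14,0,0,1],
    [0.05,0.08,0.13,0.21,0,0,1],
    [0.06,0.12,0.18,0.28,0,0,1],
    [0.08,0.15,0.22,0.35,0,0,1],
    [0.08,0.16,0.23,0.41,0,0,1],
    [0.08,0.16,0.23,0.47,0,0,1],
    [0.08,0.16,0.23,0.51,0,0,1]
  ]
}}

```text
time: 6.13
tool_pos: [0.6118, -0.0223, 0.2292]
eef_rot: [-0.541, 0.559, 0.38, -0.5]
contact_force: [0.4, 0.1, -1.7]
width: 0.0645
```

```bash
python3 st.py; python3 wp.py|tail -2
```

```text
t 6.1333 p [ 0.6118 -0.0223  0.2292] q [ 0.747  0.959 -0.444  1.659 -1.056  1.309 -0.756] F [ 0.4  0.1 -1.7] w 0.0645
[[ 0.21  -0.116 -0.971]
 [ 0.966 -0.127  0.224]
 [-0.149 -0.985  0.085]]
3 [ 0.616 -0.018  0.229] [ 0.05 -0.01 -0.03] [ 0.333 -0.005 -0.005]
4 [ 0.62  -0.017  0.242] [ 0.05 -0.14 -0.05] [ 0.5   -0.006 -0.004]
```

Call:
{"api": "step_arm", "payload": {
  "commands": [
    [0.01,0,0,0.04,0,0,1],
    [0.02,0,-0.01,0.08,0,0,1],
    [0.03,0,-0.01,0.12,0,0,1],
    [0.03,0,-0.02,0.16,0,0,1],
    [0.04,0,-0.02,0.2,0,0,1],
    [0.05,0,-0.03,0.25,0,0,1],
    [0.05,0,-0.03,0.3,0,0,1],
    [0.05,-0.01,-0.03,0.333,0,0,1]
  ]
}}

```text
time: 6.8
tool_pos: [0.6158, -0.0206, 0.2274]
eef_rot: [0.669, -0.399, -0.235, 0.582]
contact_force: [0.1, 0.2, -1.0]
width: 0.0647
```

Call:
{"api": "step_arm", "payload": {
  "commands": [
    [0,-0.03,0,0.03,0,0,1],
    [0,-0.07,0,0.07,0,0,1],
    [0,-0.1,0,0.11,0,0,1],
    [0,-0.12,0,0.15,0,0,1],
    [0,-0.12,0,0.15,0,0,1],
    [0,-0.12,0,0.15,0,0,1],
    [0,-0.12,0,0.15,0,0,1],
    [0,-0.12,0,0.15,0,0,1]
  ]
}}

```text
time: 7.47
tool_pos: [0.6227, -0.0215, 0.2365]
eef_rot: [0.711, -0.318, -0.165, 0.605]
contact_force: [-0.4, -0.3, -1.2]
width: 0.0649
```

```bash
python3 st.py
python3 - <<'E'
from fk import *
a=camera("side");b=camera("top")
f=lambda im,x,y:cv2.resize(im[y:y+120,x:x+120],None,fx=3.3,fy=3.3,interpolation=cv2.INTER_CUBIC)
cv2.imwrite("pics/g3.png",np.hstack([f(a,160,110),f(b,195,100)]))
E
```

```text
t 7.4667 p [ 0.6227 -0.0215  0.2365] q [ 0.664  0.932 -0.315  1.637 -1.129  1.392 -1.501] F [-0.4 -0.3 -1.2] w 0.0649
[[ 0.214 -0.756 -0.619]
 [ 0.965  0.066  0.253]
 [-0.151 -0.652  0.743]]
```

View pics/g3.png

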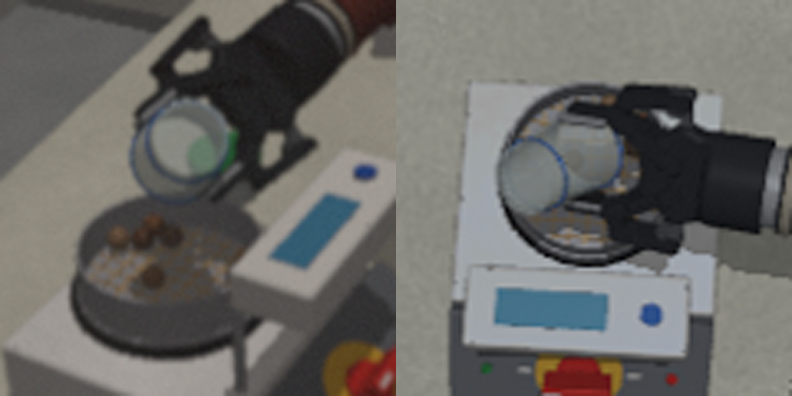

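Five stones show in the sieve (side crop (118,238), (143,238), (152,225), (172,236), (152,278)). The sixth may be hidden behind the rim or the beaker. I'll roll back upright over the sieve and count.

Call:
{"api": "step_arm", "payload": {
  "commands": [
    [0,-0.1,0.05,-0.08,0,0,1],
    [0,-0.2,0.1,-0.16,0,0,1],
    [0,-0.3,0.2,-0.24,0,0,1],
    [0,-0.3,0.3,-0.32,0,0,1],
    [0,-0.3,0.4,-0.4,0,0,1],
    [0,-0.3,0.4,-0.48,0,0,1],
    [0,-0.3,0.4,-0.56,0,0,1],
    [0,-0.3,0.4,-0.64,0,0,1]
  ]
}}

```text
time: 8.23
tool_pos: [0.6205, -0.013, 0.2862]
eef_rot: [-0.469, 0.622, 0.436, -0.451]
contact_force: [0.3, -0.5, -1.2]
width: 0.0649
```

Call:
{"api": "step_arm", "payload": {
  "commands": [
    [0,-0.1,0,-0.08,0,0,1],
    [0,-0.1,0,-0.16,0,0,1],
    [0,-0.1,0,-0.24,0,0,1],
    [0,-0.1,0,-0.32,0,0,1],
    [0,-0.1,0,-0.4,0,0,1],
    [0,-0.1,0,-0.48,0,0,1],
    [0,-0.1,0,-0.56,0,0,1],
    [0,-0.1,0,-0.64,0,0,1]
  ]
}}

```text
time: 8.9
tool_pos: [0.6191, -0.0114, 0.2957]
eef_rot: [-0.114, 0.771, 0.599, -0.187]
contact_force: [-0.5, -0.2, -0.4]
width: 0.0648
```

```bash
python3 st.py
python3 - <<'E'
from pour import *
# place pose: (upright) near original spot, approach reversed
F=head(57.4,20);
for nm,b in(("above",[.46,-.30,.25]),("place",[.46,-.30,.091])):
    tcp=np.array(b)-F@rim;r=ik(tcp,F,get_state()["joint_pos"]);print(nm,tcp.round(3),cmd(tcp,F),r[0].round(2),round(r[1],1))
E
```

```text
t 8.9 p [ 0.6191 -0.0114  0.2957] q [ 0.851  0.916 -0.682  1.638 -0.963  1.208  0.293] F [-0.5 -0.2 -0.4] w 0.0648
[[ 0.213  0.88  -0.424]
 [ 0.965 -0.257 -0.048]
 [-0.151 -0.399 -0.904]]
above [ 0.471 -0.288  0.221] (array([-2.87, -0.29,  1.44]), array([-0.205, -0.077,  0.239])) [ 1.33  0.9  -0.58  1.7  -0.76  1.22  0.76] 0.0
place [ 0.471 -0.288  0.062] (array([-2.63,  0.34,  2.88]), array([-0.205, -0.077,  0.239])) [ 1.31  1.16 -0.55  1.69 -0.7   1.06  0.93] 0.0
```

Call:
{"api": "step_arm", "payload": {
  "commands": [
    [-0.3,0,0,-0.03,0,0.03,1],
    [-0.6,0,0,-0.08,-0.01,0.06,1],
    [-1,-0.05,0.05,-0.14,-0.02,0.1,1],
    [-1,-0.1,0.1,-0.205,-0.04,0.14,1],
    [-1,-0.1,0.1,-0.205,-0.06,0.18,1],
    [-1,-0.1,0.1,-0.205,-0.077,0.22,1],
    [-1,-0.1,0.1,-0.205,-0.077,0.239,1]
  ]
}}

```text
time: 9.48
tool_pos: [0.5839, -0.105, 0.3073]
eef_rot: [0.084, 0.864, 0.472, -0.152]
contact_force: [-0.4, 0.0, 0.1]
width: 0.0649
```

```bash
cat > pl.py <<'E'
from pour import *
F=head(57.4,20)
for nm,b in(("above",[.46,-.30,.25]),("place",[.46,-.30,.091])):
    tcp=np.array(b)-F@rim;print(nm,tcp.round(3),*cmd(tcp,F))
E
python3 st.py; python3 pl.py
```

```text
t 9.4833 p [ 0.5839 -0.105   0.3073] q [ 1.08   0.72  -0.71   1.835 -1.025  0.957  0.68 ] F [-0.4  0.   0.1] w 0.0649
[[ 0.507  0.842 -0.184]
 [ 0.79  -0.54  -0.29 ]
 [-0.343  0.002 -0.939]]
above [ 0.471 -0.288  0.221] [-1.72  0.03  1.55] [ 0.001  0.001 -0.001]
place [ 0.471 -0.288  0.062] [-1.17  0.03  3.05] [ 0.001  0.001 -0.001]
```

Call:
{"api": "step_arm", "payload": {
  "commands": [
    [-0.3,0,0.2,0,0,0,1],
    [-0.65,0,0.5,0,0,0,1],
    [-1,0.02,0.8,0,0,0,1],
    [-1,0.02,0.9,0,0,0,1],
    [-1,0.02,0.9,0,0,0,1]
  ]
}}

```text
time: 9.9
tool_pos: [0.5161, -0.2173, 0.2525]
eef_rot: [0.083, 0.866, 0.468, -0.156]
contact_force: [0.5, -0.4, -1.8]
width: 0.0646
```

```bash
python3 pl.py
python3 - <<'E'
from fk import *
a=camera("side");b=camera("top")
f=lambda im,x,y,s=120:cv2.resize(im[y:y+s,x:x+s],(396,396),interpolation=cv2.INTER_CUBIC)
cv2.imwrite("pics/g4.png",np.hstack([f(a,170,110,150),f(b,205,100,150)]))
E
```

```text
above [ 0.471 -0.288  0.221] [-0.67  0.01  0.59] [-0.004  0.004 -0.006]
place [ 0.471 -0.288  0.062] [-0.12  0.01  2.08] [-0.004  0.004 -0.006]
```

View pics/g4.png

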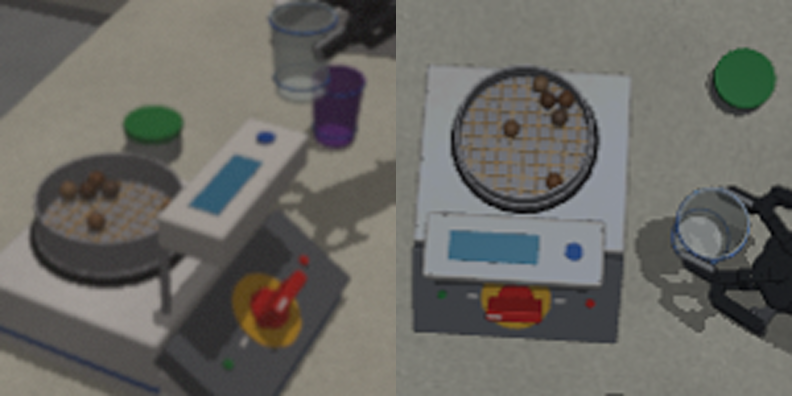

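All six stones are in the sieve (top crop (540,85), (548,98), (566,100), (559,117), (511,128), (554,180)), and the beaker is empty. Now I'll set it down.

Call:
{"api": "step_arm", "payload": {
  "commands": [
    [-0.25,0,0.25,0,0,0,1],
    [-0.5,0,0.5,0,0,0,1],
    [-0.65,0.01,0.75,0,0,0,1],
    [-0.6,0.01,1,0,0,-0.005,1],
    [-0.52,0.01,1,0,0,-0.005,1],
    [-0.52,0.01,1,0,0,-0.005,1]
  ]
}}

```text
time: 10.5
tool_pos: [0.4755, -0.2776, 0.1823]
eef_rot: [0.081, 0.861, 0.478, -0.15]
contact_force: [-0.0, 0.8, -0.1]
width: 0.0648
```

```bash
python3 st.py; python3 pl.py|tail -1
```

```text
t 10.5 p [ 0.4755 -0.2776  0.1823] q [ 1.307  0.953 -0.562  1.714 -0.759  1.177  0.818] F [-0.   0.8 -0.1] w 0.0648
[[ 0.498  0.848 -0.181]
 [ 0.8   -0.529 -0.284]
 [-0.336 -0.003 -0.942]]
place [ 0.471 -0.288  0.062] [0.3  0.02 1.17] [ 0.001 -0.004  0.007]
```

Call:
{"api": "step_arm", "payload": {
  "commands": [
    [0.08,0,0.3,0,0,0.005,1],
    [0.16,0.01,0.6,0,0,0.005,1],
    [0.22,0.02,0.85,0,0,0.006,1],
    [0.25,0.02,0.95,0,0,0.006,1],
    [0.26,0.02,1,0,0,0.006,1],
    [0.26,0.02,1,0,0,0.006,1]
  ]
}}

```text
time: 11.0
tool_pos: [0.4732, -0.2849, 0.081]
eef_rot: [0.082, 0.863, 0.475, -0.148]
contact_force: [-0.2, -0.2, -0.8]
width: 0.0646
```

```bash
python3 st.py; python3 pl.py|tail -1
```

```text
t 11.0 p [ 0.4732 -0.2849  0.081 ] q [ 1.3    1.121 -0.529  1.695 -0.728  1.092  0.933] F [-0.2 -0.2 -0.8] w 0.0646
[[ 0.505  0.845 -0.178]
 [ 0.796 -0.535 -0.283]
 [-0.334  0.001 -0.942]]
place [ 0.471 -0.288  0.062] [ 0.03 -0.01  0.19] [ 0.002 -0.005  0.002]
```

Call:
{"api": "step_arm", "payload": {
  "commands": [
    [0.02,-0.01,0.1,0,0,0,1],
    [0.03,-0.01,0.17,0,0,0,1],
    [0.035,-0.01,0.2,0,0,0,1],
    [0.035,-0.01,0.21,0,0,0,1],
    [0.035,-0.01,0.21,0,0,0,1]
  ]
}}

```text
time: 11.42
tool_pos: [0.4706, -0.2874, 0.0609]
eef_rot: [0.082, 0.863, 0.475, -0.147]
contact_force: [-0.0, 0.0, 1.5]
width: 0.0647
```

```bash
python3 st.py
```

```text
t 11.4167 p [ 0.4706 -0.2874  0.0609] q [ 1.301  1.155 -0.521  1.684 -0.719  1.084  0.953] F [-0.   0.   1.5] w 0.0647
[[ 0.505  0.845 -0.177]
 [ 0.797 -0.535 -0.282]
 [-0.333  0.002 -0.943]]
```

Call:
{"api": "step_arm", "payload": {
  "commands": [
    [0,0,0,0,0,0,0],
    [0,0,0,0,0,0,-1],
    [0,0,0,0,0,0,-1],
    [0,0,0,0,0,0,-1],
    [0,0,0,0,0,0,-1],
    [-0.1,0,0,0,0,0,-1],
    [-0.3,0,0,0,0,0,-1],
    [-0.6,0,0,0,0,0,-1]
  ]
}}

```text
time: 12.08
tool_pos: [0.4403, -0.3332, 0.0817]
eef_rot: [0.081, 0.863, 0.478, -0.146]
contact_force: [-0.6, -0.8, 0.2]
width: 0.0856
```

Call:
{"api": "step_arm", "payload": {
  "commands": [
    [-0.4,0,0,0,0,0,-1],
    [-0.7,0,-0.3,0,0,0,-1],
    [-0.8,0,-0.7,0,0,0,-1],
    [-0.8,0,-1,0,0,0,-1],
    [-0.8,0,-1,0,0,0,-1]
  ]
}}

```text
time: 12.5
tool_pos: [0.42, -0.3695, 0.21]
eef_rot: [0.086, 0.863, 0.477, -0.144]
contact_force: [0.6, 0.3, 0.7]
width: 0.0852
```

```bash
python3 st.py
python3 - <<'E'
from h import *
a=camera("side");b=camera("top")
f=lambda im,x,y,s:cv2.resize(im[y:y+s,x:x+s],(396,396),interpolation=cv2.INTER_CUBIC)
cv2.imwrite("pics/g5.png",np.hstack([f(a,240,150,90),f(b,225,185,60)]))
o=f(b,300,160,80);cv2.imwrite("pics/g5b.png",o)
c=np.vstack([np.hstack([cv2.resize(a[140:210,260:340],(320,280),interpolation=cv2.INTER_CUBIC),cv2.resize(b[170:240,300:380],(320,280),interpolation=cv2.INTER_CUBIC)]),
 np.hstack([cv2.resize(a[195:255,240:320][:,:70],(320,280),interpolation=cv2.INTER_CUBIC),cv2.resize(b[195:237,226:274],(320,280),interpolation=cv2.INTER_CUBIC)])])
cv2.imwrite("pics/g5.png",c)
E
```

```text
t 12.5 p [ 0.42   -0.3695  0.21  ] q [ 1.403  0.955 -0.505  1.537 -0.675  1.411  0.772] F [0.6 0.3 0.7] w 0.0852
[[ 0.503  0.848 -0.166]
 [ 0.799 -0.53  -0.286]
 [-0.33   0.011 -0.944]]
```

View pics/g5.png

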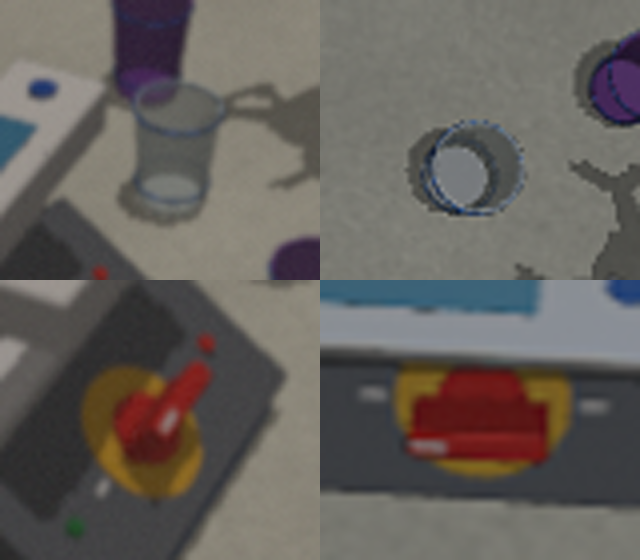

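The beaker stands upright and empty, clear of the purple one. The handle's outer face runs in the top crop from (409,446) to (547,448), with its white mark at (427,445) in the top crop and (168,420) in the side crop. I'll triangulate the handle from these.

Run:
```python
from h import *
tp=lambda x,y:(226+(x-320)/6.667,195+(y-280)/6.667)
sd=lambda x,y:(240+x/4.571,195+(y-280)/4.667)
m=tri(sd(168,420),tp(427,445));print("mark",m)
l=onz("top",*tp(409,446),.096);r=onz("top",*tp(547,448),.096);print("ends",l,r,(l+r)/2,np.degrees(np.arctan2(-(l-r)[0],(l-r)[1])))
print("far end", tri(sd(205,372),tp(547,448)))
# yellow disc: extremes in panel: left/right at top (395,410),(572,410); side ellipse centre (143,433)
print("disc", tri(sd(143,433),tp(484,412)))
print("disc w",onz("top",*tp(396,412),.06),onz("top",*tp(572,412),.06))
from ov import sh,C,n
for h in(0,44): print("pred",h,sh(C+n*h))
```

```text
mark (array([ 0.43865747, -0.01309403,  0.09650057]), np.float64(0.00029739674536786884))
ends [ 0.43852094 -0.00513271  0.096     ] [ 0.43669312 -0.06557167  0.096     ] [ 0.43760703 -0.03535219  0.096     ] -1.732242176093375
far end (array([ 0.43658742, -0.06572114,  0.08907423]), np.float64(0.0012438628381074657))
disc (array([ 0.45859607, -0.03661374,  0.05885196]), np.float64(0.005039193623422452))
disc w [0.45668495 0.00260667 0.06      ] [ 0.45540155 -0.07715573  0.06      ]
pred 0 [ 0.45628013 -0.03897801  0.06      ]
pred 44 [ 0.43110425 -0.03721754  0.09604269]
```

```bash
sed -i 's/np.radians(-4)/np.radians(-3)/;s/H=np.array.*/H=np.array([.443,-.036,.086])/' hd.py
cat > path.py <<'E'
from hd import *
O=np.array([.571,-.047,0])
def clr(F,tcp):
    # min gap gripper-body boxes (76x85) to timer box, sampled
    P=[S.T@(tcp+F@np.array([-x,y,z])-O) for x in np.linspace(.075,.25,12) for y in(-.043,0,.043) for z in(-.043,0,.043)]
    d=[np.linalg.norm(np.maximum(np.abs(p-[-.075,0,.198])-[.033,.09,.018],0)) for p in P]
    return min(d)*1000
def tau_of(th,t0,t1): return t0+(t1-t0)*min(th/70,1)
if __name__=="__main__":
    rng=np.random.default_rng(1)
    for t0,t1 in((-45,-25),(-50,-25),(-55,-30)):
        best=None
        for fl in(-1,1):
          for k in range(10):
            q=lo+(hi-lo)*rng.random(7);p,F=pose(0,t0,fl);q=ik(p,F,q,1e-4)[0];L=[];bad=0
            for th in np.arange(0,91,15):
                p,F=pose(th,tau_of(th,t0,t1),fl);r=ik(p,F,q,.02);r=ik(p,F,r[0],1e-3);st=np.abs(r[0]-q).max();q=r[0]
                marg=np.minimum(q-lo,hi-q).min();L.append((th,q.round(2).tolist(),round(r[1],1),round(r[2],1),round(clr(F,p))));bad+=r[1]+r[2]+max(0,.05-marg)*20+st*.5
            if best is None or bad<best[0]:best=(bad,fl,L)
        print(t0,t1,round(best[0],2),"flip",best[1]);[print("  ",*l) for l in best[2]]
E
python3 path.py
```

```text
-45 -25 0.43 flip -1
   0 [-0.03, 0.98, -0.78, 2.37, 1.51, 1.58, 0.71] 0.0 0.0 28
   15 [0.11, 0.91, -0.87, 2.32, 1.46, 1.43, 0.71] 0.0 0.0 11
   30 [0.26, 0.86, -0.95, 2.28, 1.41, 1.29, 0.67] 0.0 0.0 0
   45 [0.4, 0.83, -1.02, 2.27, 1.38, 1.14, 0.59] 0.0 0.0 0
   60 [0.54, 0.81, -1.08, 2.28, 1.39, 1.01, 0.46] 0.0 0.0 0
   75 [0.65, 0.81, -1.11, 2.29, 1.4, 0.89, 0.29] 0.0 0.0 0
   90 [0.74, 0.82, -1.14, 2.28, 1.36, 0.79, 0.17] 0.0 0.0 0
-50 -25 0.46 flip -1
   0 [-0.05, 1.02, -0.78, 2.32, 1.45, 1.65, 0.71] 0.0 0.0 28
   15 [0.1, 0.94, -0.89, 2.27, 1.41, 1.5, 0.72] 0.0 0.0 12
   30 [0.26, 0.89, -0.98, 2.25, 1.37, 1.35, 0.69] 0.0 0.0 0
   45 [0.41, 0.85, -1.05, 2.25, 1.35, 1.2, 0.6] 0.0 0.0 0
   60 [0.55, 0.84, -1.12, 2.27, 1.37, 1.05, 0.46] 0.0 0.0 0
   75 [0.67, 0.84, -1.16, 2.29, 1.4, 0.93, 0.29] 0.0 0.0 0
   90 [0.76, 0.85, -1.19, 2.28, 1.37, 0.83, 0.16] 0.0 0.0 0
-55 -30 0.44 flip -1
   0 [-0.12, 1.03, -0.69, 2.27, 1.4, 1.64, 0.72] 0.0 0.0 28
   15 [0.02, 0.94, -0.78, 2.22, 1.34, 1.49, 0.75] 0.0 0.0 9
   30 [0.17, 0.87, -0.87, 2.19, 1.29, 1.34, 0.74] 0.0 0.0 0
   45 [0.33, 0.82, -0.94, 2.19, 1.25, 1.18, 0.68] 0.0 0.0 0
   60 [0.48, 0.79, -0.99, 2.21, 1.24, 1.01, 0.57] 0.0 0.0 0
   75 [0.6, 0.78, -1.03, 2.22, 1.23, 0.86, 0.44] 0.0 0.0 0
   90 [0.7, 0.79, -1.05, 2.21, 1.16, 0.76, 0.36] 0.0 0.0 0
```

```bash
cat > push.py <<'E'
from path import *
Pc=np.array([.459,-.0375,.06])
def tip(a,b,h): return Pc+(a*ex+b*ey+h*n)/1000
def clr2(F,tcp,hy=.043,hz=.038):
    m=9
    for x in np.linspace(.073,.26,10):
        for y in(-hy,0,hy):
            for z in(-hz,0,hz):
                p=S.T@(tcp+F@np.array([-x,y,z])-O)
                m=min(m,np.linalg.norm(np.maximum(np.abs(p-[-.075,0,.198])-[.033,.09,.018],0)))
                if abs(p[1])<.13 and p[0]>-.16:
                    s=.09 if p[0]>-.094 else .06+(p[0]+.115)*.70
                    m=min(m,(p[2]-s)*.82)
                m=min(m,p[2])
    return m*1000
if __name__=="__main__":
    rng=np.random.default_rng(2);seeds=[np.array([.9,1,-.8,2.1,-.6,.6,.3]),np.array([1.2,1.2,-1,2.2,-.6,.4,-1])]+[lo+(hi-lo)*rng.random(7) for _ in range(4)]
    res=[]
    for az in(30,45,60,75,90):
        for p in(20,30,40,50):
            for ro in(0,90,-90,45,-45):
                F=head(az,p,ro);t=tip(25,-20,30);c=clr2(F,t);c1=clr2(F,tip(-8,-13,30))
                if min(c,c1)<3: continue
                r=min((ik(t,F,q0,1e-3) for q0 in seeds),key=lambda r:r[1]+r[2])
                if r[1]+r[2]>1: continue
                r2=ik(tip(-8,-13,30),F,r[0]);mg=min(np.minimum(q-lo,hi-q).min() for q in(r[0],r2[0]))
                print(az,p,ro,"clr",round(c),round(c1),"x.ex",(F[:,0]@ex).round(2),"x.n",(F[:,0]@n).round(2),"err",round(r2[1]+r2[2],1),"marg",mg.round(2),r[0].round(2))
E
python3 push.py
```

```text
45 20 0 clr 21 33 x.ex 0.32 x.n -0.64 err 5.0 marg 0.0 [ 1.09  1.04 -0.53  2.4   4.5   0.79  1.89]
45 20 90 clr 18 50 x.ex 0.32 x.n -0.64 err 4.6 marg 0.0 [ 1.09  1.04 -0.53  2.4   4.5   0.79  0.31]
45 20 -90 clr 18 50 x.ex 0.32 x.n -0.64 err 4.6 marg 0.0 [ 1.46  1.44 -1.25  2.39  3.    0.14 -1.33]
45 20 45 clr 37 49 x.ex 0.32 x.n -0.64 err 4.8 marg 0.0 [ 1.09  1.04 -0.53  2.4   4.5   0.79  1.1 ]
45 20 -45 clr 31 51 x.ex 0.32 x.n -0.64 err 4.6 marg 0.0 [ 1.48  1.52 -1.34  2.38  2.35  0.19 -1.47]
45 30 0 clr 11 40 x.ex 0.19 x.n -0.74 err 9.1 marg 0.0 [ 0.82  0.85 -0.22  2.41  4.5   0.9   1.73]
45 30 90 clr 7 38 x.ex 0.19 x.n -0.74 err 8.6 marg 0.0 [ 0.82  0.85 -0.22  2.41  4.5   0.9   0.16]
45 30 -90 clr 7 38 x.ex 0.19 x.n -0.74 err 8.6 marg 0.0 [ 1.41  1.35 -1.34  2.39  2.2   0.26 -0.69]
45 30 45 clr 26 56 x.ex 0.19 x.n -0.74 err 8.8 marg 0.0 [ 0.82  0.85 -0.22  2.41  4.5   0.9   0.95]
45 30 -45 clr 21 51 x.ex 0.19 x.n -0.74 err 8.6 marg 0.0 [ 1.41  1.35 -1.34  2.39  2.2   0.26 -1.48]
45 40 45 clr 15 44 x.ex 0.05 x.n -0.82 err 7.8 marg 0.0 [ 0.72  0.73 -0.19  2.4   4.5   0.74  0.79]

[... 615 characters left out ...]
clr 20 35 x.ex 0.15 x.n -0.52 err 0.0 marg 0.13 [ 1.42  1.38 -1.21  2.19 -0.07  0.29  1.03]
60 30 45 clr 13 42 x.ex 0.04 x.n -0.64 err 0.0 marg 0.14 [ 1.34  1.19 -1.13  2.21 -0.18  0.25 -0.53]
60 30 -45 clr 9 41 x.ex 0.04 x.n -0.64 err 0.0 marg 0.14 [ 1.35  1.2  -1.15  2.21 -0.09  0.25  0.95]
75 20 45 clr 13 13 x.ex -0.04 x.n -0.39 err 0.0 marg 0.35 [ 1.13  1.1  -0.73  2.   -0.7   0.82  0.17]
75 20 -45 clr 8 17 x.ex -0.04 x.n -0.39 err 0.0 marg 0.2 [ 1.32  1.33 -1.14  2.   -0.12  0.65  1.14]
75 30 45 clr 11 19 x.ex -0.14 x.n -0.51 err 0.0 marg 0.31 [ 1.06  0.98 -0.68  2.04 -0.69  0.73  0.11]
75 30 -45 clr 5 24 x.ex -0.14 x.n -0.51 err 0.0 marg 0.25 [ 1.26  1.18 -1.09  2.03 -0.1   0.59  1.07]
```

Gripping along the handle's axis is either out of reach or fouls the timer box. Past the middle the detent pulls the handle home, so I'll hook the bar's right (-y) end from behind with shut fingers. The gripper comes in sideways under the box, and I'll draw the end down-slope, which is clockwise.

```bash
cat > go.py <<'E'
import sys
from push import *
F=head(67,20,45)
if __name__=="__main__":
    x=F[:,0];q=get_state()["joint_pos"]
    print("axes in panel(ex,ey,n):",(np.c_[ex,ey,n].T@F).round(2).tolist())
    for nm,p in(("pre",tip(27,-20,30)-.12*x),("start",tip(27,-20,30)),("c",tip(18,-19,30)),("d",tip(5,-16,30)),("e",tip(-8,-13,30)),("f",tip(-14,-13,30))):
        r=ik(p,F,q,.01);q=r[0];print(nm,p.round(3),*cmd(p,F),"clr",round(clr2(F,p)),q.round(2),round(r[1],1))
E
python3 go.py
```

```text
axes in panel(ex,ey,n): [[0.07, 0.1, -0.99], [0.88, -0.47, 0.01], [-0.46, -0.88, -0.12]]
pre [ 0.419 -0.162  0.141] [ 1.88 -1.1   0.  ] [ 0.467 -0.044 -0.087] clr 97 [ 1.15  0.92 -0.37  1.98 -0.85  1.14  0.36] 0.0
start [ 0.463 -0.058  0.1  ] [ 3.06 -1.27  0.02] [ 0.467 -0.044 -0.087] clr 20 [ 1.01  1.   -0.47  2.1  -1.08  0.9   0.52] 0.0
c [ 0.456 -0.056  0.095] [ 3.05 -1.34  0.08] [ 0.467 -0.044 -0.087] clr 20 [ 1.01  1.01 -0.47  2.12 -1.08  0.89  0.54] 0.0
d [ 0.445 -0.053  0.087] [ 3.05 -1.45  0.16] [ 0.467 -0.044 -0.087] clr 20 [ 1.03  1.03 -0.47  2.15 -1.09  0.87  0.58] 0.0
e [ 0.435 -0.049  0.08 ] [ 3.06 -1.56  0.23] [ 0.467 -0.044 -0.087] clr 25 [ 1.04  1.05 -0.47  2.17 -1.1   0.85  0.62] 0.0
f [ 0.43  -0.049  0.077] [ 3.04 -1.6   0.27] [ 0.467 -0.044 -0.087] clr 25 [ 1.04  1.05 -0.47  2.18 -1.1   0.84  0.63] 0.0
```

Call:
{"api": "step_arm", "payload": {
  "commands": [
    [0.2,-0.15,0,0.07,0,-0.02,1],
    [0.5,-0.35,0,0.14,-0.01,-0.04,1],
    [0.85,-0.6,0,0.21,-0.02,-0.06,1],
    [1,-0.7,0,0.29,-0.03,-0.08,1],
    [1,-0.7,0,0.37,-0.04,-0.087,1],
    [1,-0.7,0,0.45,-0.044,-0.087,1],
    [1,-0.7,0,0.467,-0.044,-0.087,1]
  ],
  "newtons": 80
}}

```text
time: 13.18
tool_pos: [0.4081, -0.2519, 0.1692]
eef_rot: [-0.229, 0.794, 0.446, -0.344]
contact_force: [0.1, 1.0, -0.1]
width: 0.0007
```

```bash
sed -i 's/tip(27,-20/tip(27,-22/g;s/tip(18,-19/tip(18,-22/;s/tip(5,-16/tip(5,-20/;s/tip(-8,-13/tip(-8,-17/;s/tip(-14,-13/tip(-14,-17/' go.py; python3 st.py; python3 go.py
```

```text
t 13.1833 p [ 0.4081 -0.2519  0.1692] q [ 1.209  0.906 -0.323  1.776 -0.745  1.356  0.228] F [ 0.1  1.  -0.1] w 0.0007
[[ 0.365  0.552 -0.75 ]
 [ 0.866 -0.497  0.056]
 [-0.342 -0.67  -0.659]]
axes in panel(ex,ey,n): [[0.07, 0.1, -0.99], [0.88, -0.47, 0.01], [-0.46, -0.88, -0.12]]
pre [ 0.419 -0.164  0.141] [ 0.9  -0.19  0.16] [-0.005  0.001  0.001] clr 98 [ 1.15  0.92 -0.37  1.98 -0.85  1.15  0.35] 0.0
start [ 0.463 -0.06   0.1  ] [ 2.1  -0.19  0.15] [-0.005  0.001  0.001] clr 20 [ 1.01  1.   -0.47  2.1  -1.07  0.9   0.51] 0.0
c [ 0.455 -0.059  0.095] [ 2.09 -0.2   0.24] [-0.005  0.001  0.001] clr 20 [ 1.02  1.01 -0.46  2.12 -1.07  0.89  0.53] 0.0
d [ 0.445 -0.057  0.087] [ 2.1  -0.22  0.37] [-0.005  0.001  0.001] clr 20 [ 1.03  1.03 -0.46  2.14 -1.08  0.87  0.57] 0.0
e [ 0.434 -0.053  0.08 ] [ 2.12 -0.24  0.5 ] [-0.005  0.001  0.001] clr 25 [ 1.04  1.05 -0.46  2.16 -1.09  0.85  0.61] 0.0
f [ 0.429 -0.053  0.077] [ 2.12 -0.25  0.56] [-0.005  0.001  0.001] clr 25 [ 1.05  1.05 -0.46  2.17 -1.09  0.85  0.62] 0.0
```

Call:
{"api": "step_arm", "payload": {
  "commands": [
    [0.3,-0.1,0.08,0,0,0,1],
    [0.65,-0.19,0.15,-0.005,0,0,1],
    [1,-0.19,0.15,-0.005,0,0,1],
    [1,-0.19,0.15,-0.005,0,0,1]
  ]
}}

```text
time: 13.52
tool_pos: [0.4215, -0.1477, 0.1378]
eef_rot: [-0.229, 0.791, 0.453, -0.342]
contact_force: [1.1, 0.5, 0.9]
width: -0.0
```

```bash
python3 go.py|tail -5
```

```text
start [ 0.463 -0.06   0.1  ] [ 1.04  0.06 -0.01] [-0.002  0.002  0.01 ] clr 20 [ 1.01  1.   -0.47  2.1  -1.07  0.9   0.51] 0.0
c [ 0.455 -0.059  0.095] [1.04 0.05 0.08] [-0.002  0.002  0.01 ] clr 20 [ 1.02  1.01 -0.47  2.12 -1.07  0.89  0.53] 0.0
d [ 0.445 -0.057  0.087] [1.04 0.03 0.21] [-0.002  0.002  0.01 ] clr 20 [ 1.03  1.03 -0.47  2.14 -1.08  0.87  0.57] 0.0
e [ 0.434 -0.053  0.08 ] [1.06 0.   0.34] [-0.002  0.002  0.01 ] clr 25 [ 1.05  1.05 -0.47  2.16 -1.08  0.85  0.6 ] 0.0
f [ 0.429 -0.053  0.077] [ 1.06 -0.    0.39] [-0.002  0.002  0.01 ] clr 25 [ 1.05  1.05 -0.47  2.17 -1.08  0.84  0.62] 0.0
```

Call:
{"api": "step_arm", "payload": {
  "commands": [
    [0.2,0.05,-0.02,0,0,0.01,1],
    [0.4,0.06,-0.02,0,0,0.01,1],
    [0.6,0.06,-0.02,0,0,0.01,1],
    [0.8,0.06,-0.02,0,0,0.01,1],
    [1,0.06,-0.02,0,0,0.01,1],
    [1,0.06,-0.02,0,0,0.01,1],
    [1,0.06,-0.02,0,0,0.01,1]
  ]
}}

```text
time: 14.1
tool_pos: [0.4615, -0.063, 0.1009]
eef_rot: [-0.227, 0.794, 0.447, -0.344]
contact_force: [-0.7, 0.4, 0.3]
width: 0.0002
```

```bash
python3 st.py; python3 go.py|tail -5;  python3 - <<'E'
from h import *
a=camera("side");b=camera("top")
f=lambda im,x,y,s:cv2.resize(im[y:y+s,x:x+s],(396,396),interpolation=cv2.INTER_CUBIC)
cv2.imwrite("pics/g6.png",np.hstack([f(a,230,170,80),f(b,220,180,80)]))
E
```

```text
t 14.1 p [ 0.4615 -0.063   0.1009] q [ 1.02   1.004 -0.477  2.095 -1.053  0.899  0.488] F [-0.7  0.4  0.3] w 0.0002
[[ 0.363  0.554 -0.749]
 [ 0.866 -0.497  0.052]
 [-0.343 -0.668 -0.66 ]]
start [ 0.463 -0.06   0.1  ] [ 0.04 -0.   -0.  ] [-0.003  0.003  0.001] clr 20 [ 1.01  1.   -0.47  2.1  -1.07  0.9   0.51] 0.0
c [ 0.455 -0.059  0.095] [ 0.03 -0.01  0.09] [-0.003  0.003  0.001] clr 20 [ 1.02  1.01 -0.46  2.12 -1.07  0.89  0.53] 0.0
d [ 0.445 -0.057  0.087] [ 0.04 -0.03  0.22] [-0.003  0.003  0.001] clr 20 [ 1.03  1.03 -0.46  2.14 -1.08  0.87  0.57] 0.0
e [ 0.434 -0.053  0.08 ] [ 0.06 -0.06  0.35] [-0.003  0.003  0.001] clr 25 [ 1.04  1.05 -0.46  2.16 -1.09  0.85  0.61] 0.0
f [ 0.429 -0.053  0.077] [ 0.05 -0.06  0.41] [-0.003  0.003  0.001] clr 25 [ 1.05  1.05 -0.46  2.17 -1.09  0.85  0.62] 0.0
```

View pics/g6.png

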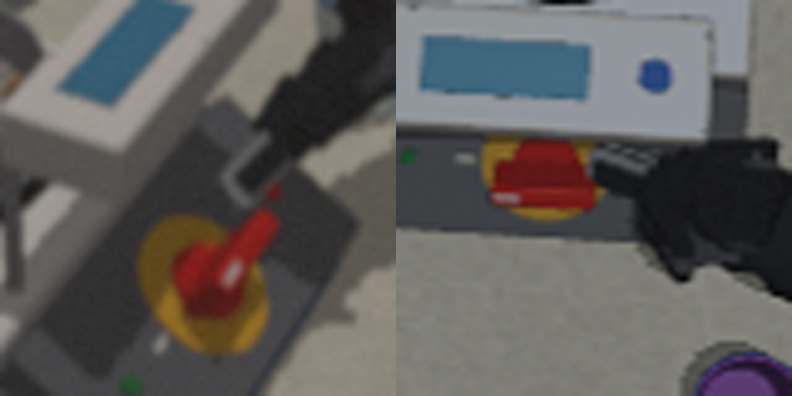

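The fingertip (top crop (595,155), side crop (240,190)) is upslope of the bar and just about at its right end (597,195). I'll go 13 mm further in along the bar, then draw down-slope.

Call:
{"api": "step_arm", "payload": {
  "commands": [
    [0.06,-0.03,0,0,0,0,1],
    [0.12,-0.06,0,0,0,0,1],
    [0.12,-0.06,0.05,0,0,0,1],
    [0.12,-0.06,0.09,0,0,0,1],
    [0.12,-0.06,0.12,0,0,0,1],
    [0.12,-0.06,0.15,0,0,0,1]
  ]
}}

```text
time: 14.7
tool_pos: [0.4576, -0.0503, 0.0971]
eef_rot: [-0.229, 0.797, 0.447, -0.336]
contact_force: [11.8, -3.2, 17.5]
width: 0.0001
```

```bash
python3 st.py; python3 go.py|tail -4
```

```text
t 14.7 p [ 0.4576 -0.0503  0.0971] q [ 1.026  1.024 -0.497  2.131 -1.097  0.865  0.549] F [11.8 -3.2 17.5] w 0.0001
[[ 0.375  0.558 -0.74 ]
 [ 0.866 -0.496  0.065]
 [-0.331 -0.666 -0.669]]
c [ 0.455 -0.059  0.095] [-0.08  0.05  0.03] [ 0.    -0.008  0.002] clr 20 [ 1.02  1.01 -0.46  2.12 -1.08  0.89  0.54] 0.0
d [ 0.445 -0.057  0.087] [-0.07  0.03  0.15] [ 0.    -0.008  0.002] clr 20 [ 1.03  1.03 -0.46  2.14 -1.08  0.88  0.57] 0.0
e [ 0.434 -0.053  0.08 ] [-0.06 -0.    0.28] [ 0.    -0.008  0.002] clr 25 [ 1.04  1.04 -0.46  2.16 -1.09  0.86  0.61] 0.0
f [ 0.429 -0.053  0.077] [-0.06 -0.01  0.34] [ 0.    -0.008  0.002] clr 25 [ 1.04  1.05 -0.46  2.17 -1.09  0.85  0.62] 0.0
```

Call:
{"api": "step_arm", "payload": {
  "commands": [
    [-0.05,0.03,0.05,0,0,0,1],
    [-0.06,0.03,0.1,0,0,0,1],
    [-0.06,0.03,0.14,0,0,0,1],
    [-0.06,0.03,0.17,0,0,0,1],
    [-0.06,0.03,0.2,0,0,0,1]
  ]
}}

```text
time: 15.12
tool_pos: [0.4478, -0.055, 0.0906]
eef_rot: [-0.232, 0.799, 0.448, -0.328]
contact_force: [7.8, -1.2, 14.1]
width: 0.0003
```

```bash
cat >> st.py <<'E'
from push import Pc,ex,ey,n
d=(s["tool_pos"]-Pc)*1000;f=s["contact_force"];print("a,b,h",*[round(d@v,1) for v in(ex,ey,n)],"F",*[round(f@v,1) for v in(ex,ey,n)])
E
python3 st.py
```

```text
t 15.1167 p [ 0.4478 -0.055   0.0906] q [ 1.052  1.048 -0.495  2.141 -1.09   0.867  0.585] F [ 7.8 -1.2 14.1] w 0.0003
[[ 0.383  0.564 -0.731]
 [ 0.868 -0.49   0.077]
 [-0.315 -0.664 -0.678]]
a,b,h 9.2 -18.0 31.0 F 14.5 -0.8 7.0
```

Call:
{"api": "step_arm", "payload": {
  "commands": [
    [0,0,0.06,0,0,0,1],
    [0,0,0.12,0,0,0,1],
    [0,0,0.17,0,0,0,1],
    [0,0,0.22,0,0,0,1],
    [0,0,0.26,0,0,0,1]
  ]
}}

```text
time: 15.53
tool_pos: [0.4276, -0.053, 0.0721]
eef_rot: [-0.232, 0.798, 0.448, -0.328]
contact_force: [-1.1, -0.3, 0.5]
width: 0.0001
```

```bash
python3 st.py
python3 - <<'E'
from h import *
a=camera("side");b=camera("top");cv2.imwrite("pics/x1s.png",a);cv2.imwrite("pics/x1t.png",b)
for n,im in(("side",a),("top",b)): print(n,blobs(im,(0,150,70),(8,255,255)))
E
```

```text
t 15.5333 p [ 0.4276 -0.053   0.0721] q [ 1.078  1.089 -0.487  2.174 -1.089  0.834  0.649] F [-1.1 -0.3  0.5] w 0.0001
[[ 0.383  0.563 -0.733]
 [ 0.868 -0.49   0.077]
 [-0.316 -0.665 -0.676]]
a,b,h -18.0 -17.2 27.4 F -0.6 -0.4 1.1
side [([160, 0, 150, 105, 12973], [233.0, 46.9]), ([484, 66, 28, 81, 1042], [501.2, 116.1]), ([265, 213, 24, 21, 332], [274.9, 224.5])]
top [([243, 208, 14, 21, 149], [249.6, 216.2])]
```

The force fell to zero and the red blob in the top view is now tall (14 x 21 instead of 21 x 13), so the handle has snapped over. I'll back away and check.

Call:
{"api": "step_arm", "payload": {
  "commands": [
    [-0.15,0,0,0,0,0,1],
    [-0.4,0,0,0,0,0,1],
    [-0.7,0,0,0,0,0,1],
    [-1,0,0,0,0,0,1],
    [-1,-0.4,-0.4,0,0,0,1],
    [-1,-0.8,-0.8,0,0,0,1],
    [-1,-0.8,-0.8,0,0,0,1],
    [-1,-0.8,-0.8,0,0,0,1]
  ]
}}

```text
time: 16.3
tool_pos: [0.4034, -0.104, 0.2159]
eef_rot: [-0.23, 0.798, 0.451, -0.327]
contact_force: [0.3, 0.4, -0.9]
width: -0.0
```

```bash
python3 st.py
python3 - <<'E'
from h import *
a=camera("side");b=camera("top")
r=lambda im,x,y,w,h:cv2.resize(im[y:y+h,x:x+w],(396,297),interpolation=cv2.INTER_CUBIC)
cv2.imwrite("pics/g7.png",np.vstack([np.hstack([r(a,232,195,80,60),r(b,210,190,80,60)]),np.hstack([r(a,150,100,240,180),r(b,110,90,300,225)])]))
E
```

```text
t 16.3 p [ 0.4034 -0.104   0.2159] q [ 1.161  0.761 -0.446  2.125 -0.943  1.14   0.355] F [ 0.3  0.4 -0.9] w -0.0
[[ 0.38   0.569 -0.729]
 [ 0.87  -0.488  0.072]
 [-0.315 -0.662 -0.68 ]]
a,b,h 46.8 -69.3 157.5 F -0.3 0.4 -0.8
```

View pics/g7.png

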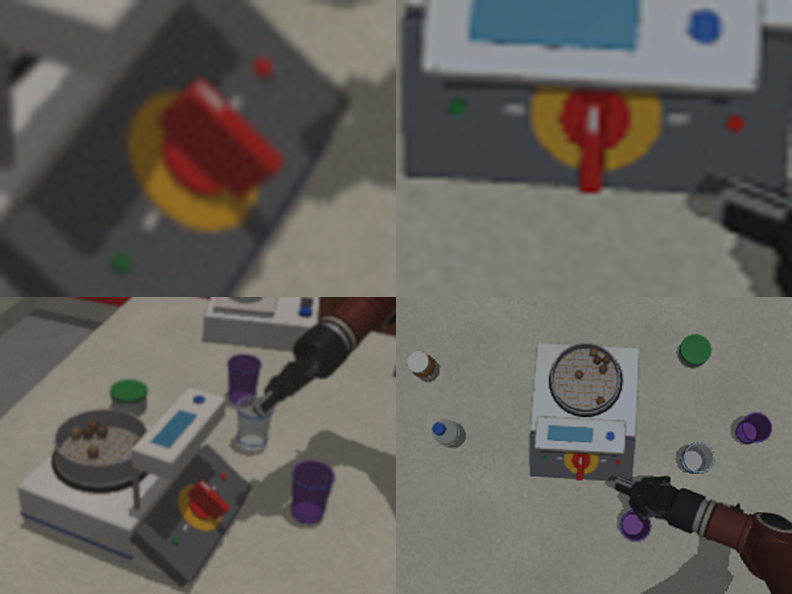

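The handle bar now points up and down the slope (top crop from (593,108) to (591,190), white mark upslope). All six stones are in the sieve, the beaker is upright, and the bystanders are where they stood. Handing in.

```bash
python3 -c "
from station import *
print(get_state()['contact_force'],job.job_done())"
```

```text
the job is handed in; nothing more can be done
[ 0.18676859  0.25656281 -0.005597  ] None
```

The job is done and handed in at about 16.4 s of the 61 s allowed.

- **Stones and beaker:** I gripped the clear beaker from the side and tipped all six stones into the sieve. I then stood it empty and upright about 1 cm from where it began and let go before touching the handle.
- **Handle:** It was not turned by a grip. Gripping along its axis was either out of reach or would have hit the timer box. I hooked the bar's right end with shut fingers and drew it clockwise past the middle, and the detent pulled it home. The force on the tool was about 21 N at the readings taken.

**Last checks:**
- The pictures show six stones in the sieve and the beaker upright and empty.
- The handle bar points up and down the slope (ON). I judged this from the pictures and did not measure the angle.
- The bottle, jar, tin and both purple look-alikes look undisturbed.
- The arm is clear of everything, with a contact force under 0.4 N.

**Disagreements:** Two estimates of the handle's position differed by about 5 mm. The first hook position overlapped the bar's end by only about 3 mm, so I went 13 mm further in before pulling.

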